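Pack finished cigars in stack-and-nest totes and lock the stack

ROBOT

A 6-joint arm with a two-finger parallel gripper is mounted at the origin on a cart in front of the work surface, level with it; the furniture and walls round the work are solid. World frame = base frame: x ahead of the robot, y to its left, z up, the work surface at z = 0. Lengths are in mm, angles in rad, forces in N, time in s.
With the tool pointing down it reaches from about 300 to 775 mm from the base axis. Payload 14.6 kg.
Tool frame: the origin (TCP) lies midway between the tips of the shut fingers; the grasp point (between the pads) lies behind it (manip.grip_depth is the z of the grasp point in the tool frame, in mm); z points along the fingers, y is the line along which they close (so a half turn about z gives the same grasp; the last joint's range is limited). The gripper opens to 94 mm and grips with 3 to 60 N. Pads are 16 mm wide; open, the fingers measure 119 mm over their backs; the gripper's body (75 mm by 177 mm) begins 78 mm behind the grasp point.
Start: joints at [-1.174, 0.3, 1.521, -0, 1.321, -0.067], TCP at [246.034, -491.891, 205.446] pointing down, gripper open.
Joint ranges: [-3.03, 3.03], [-0.79, 2.21], [0.23, 2.52], [-1.04, 4.18], [0, 3.07], [-2.55, 2.55]. Speed limits (rad/s): [2.22, 2.22, 2.57, 3.14, 3.14, 3.14].

INTERFACE

Orientations are given as [roll, pitch, yaw] about the fixed x, y, z axes, in that order (R = Rz(yaw) Ry(pitch) Rx(roll)).
In Python, from cell import manip, vision, sign_off gives the robot as it stands (manip), with the cameras (vision) and the job as plain functions.
- The arm moves only by the shell command python3 nudge.py 'ROWS' [OPENING] [FORCE]. ROWS is a JSON list that holds a single list of rows (three levels of brackets), with 1 to 5 rows, each of 6 numbers: dx, dy, dz in units of 25 mm, then a rotation vector rx, ry, rz in units of 0.25 rad; each row is the pose to reach, as a shift and turn from the pose commanded when the command began, along the tool's axes at that moment; what a row does not reach only later rows make up. A row lasts 1/10 s, in which the tool goes at most 50 mm and 0.15 rad, less where a joint would pass 70% of its speed; a pose out of reach is approached as far as the arm can. OPENING is the finger opening in mm, set as the command begins (- or left out keeps the last). The fingers move at their own pace and stop on an object; FORCE is the grip in N (left out, the last holds). Time passes only in rows, so rows that do not move let the fingers close. It prints the time, the measured TCP pose, the force, the opening and the grip force at its end. Input that does not fit is refused with a message, and nothing moves.
- manip.read_state(): the state, without advancing time (a new reading comes with each control period).
- vision.camera(name): name is "side" or "top"; returns (picture, depth): 400x640x3 uint8, red, green, blue; 400x640 float32, mm along the optical axis (not along the pixel's ray), 0 where there is no reading.
- vision.camera_info(name): a dict with "K" (3x3 intrinsics, pixels), "rvec" (rotation vector, rad) and "tvec" (3), from world to camera coordinates, as OpenCV has them. Camera axes: x right, y down, z forward; pixel columns grow to the right and rows downward; lengths in mm; the calibration is good to about 2 mm. A picture is of the moment at which its call begins. camera_info takes no time and is no camera call.
- sign_off(): hands the job in; it is judged then, once.
The state is a dict: "clock": time; "joints": joint angles; "qd": joint speeds; "effort": joint torques, N m; "eef_pos": TCP position; "eef_rot": TCP orientation; "wrist_force": force on the tool from outside, world axes, zero at the start; "moment": the same for the moment, N m; "finger_gap": finger opening in mm; "finger_force": force on a finger pad.
Only numpy, scipy, OpenCV 4.12 (cv2) and the standard library are available. Lean on these libraries where they do the work, as an engineer would, in place of code of your own. Each camera call takes 0.05 s, during which the arm holds its last target. There are 200 camera calls.

TASK

Lift the blue tote out of the grey one it is nested in and stand it aside, then lay all the finished dark cigars in the grey tote. Set the blue tote on the grey one turned end for end, so that it stands interlocked on the rim above the cigars instead of nesting down on them, and lock the two by pushing the red-handled pin fully home through the grey tote's tab and the slot of the blue tote behind it. Leave the pale unwrapped bunches, the glass dish and the paste pot where they are.

Things in the scene. Friction and masses are not known exactly. Their poses are not given: they have to be found in the camera images.
- grey_tote: Grey stack-and-nest tote, at first under the blue one, 0.55 kg, 174 mm long (x), 192 wide (y), rim 48 high; origin at the centre of its underside, z up. Front end = -x (upright latch tab outside), back = +x. Walls 4 mm, shallow pockets on the ends out to x = +-94 mm; below z = 24 mm they stand 8 mm inside the upper ones. Inner floor 150 x 168 mm, 4 mm up, parted into two lanes by a centre grip.
- blue_tote: Blue tote of the same shape and axes, about 0.3 kg. At first nested in the grey one, facing the same way, underside 28 mm above the grey one's. Turned 180 degrees about z and centred over it, its end ribs seat in shallow recesses of the grey rim: its underside is then 42 mm above the grey one's, base 5 mm inside the grey mouth, 4 mm play all round, clear of what lies below.
- grey_tote_grip (a point): top centre of the grey tote's centre grip (z = 50 mm in the tote). Up to z = 27 mm the grip is 90 mm long (x) and 24 wide (y); above that a bar 76 mm long and 10 wide
- blue_tote_grip (a point): top centre of the blue tote's grip bar (z = 50 mm in the tote), over its centre of mass: 10 mm wide along the tote's y, 76 mm long, 23 mm deep, free on both sides, to be pinched from above
- grey_lane_left (a point): centre of the floor (z = 4 mm in the tote) of the grey tote's lane at +y, 72 mm wide (y), 150 mm long (x); room for three cigars lying along x, in one or two layers up to 36 mm above the floor
- grey_lane_right (a point): the same for the lane at -y; the lane centres are 48 mm either side of the tote's middle
- grey_tote_latch (a point): centre of the outer face of the 15 x 15 mm hole through the grey tote's front tab: x = -98, y = 0, z = 54 mm in the tote. The tab is 40 mm wide, 6 mm thick (x -98 to -92), up to z = 65 mm; the hole runs along x. Site axes as the tote's
- blue_tote_slot (a point): centre of the outer face of the slot (24 mm wide along y, 15 high) through the blue tote's back rib: x = +87, y = 0, z = 12 mm in the tote; it runs 12 mm inward along x into the tote's inside. Stacked turned, it lies in line with the grey tote's latch hole, 11 mm behind that hole's outer face
- lock_pin: Loose locking pin, 50 g: steel shank along its +x, 10 mm thick, 52 mm long, tapered nose; behind the shoulder a flat red handle 46 mm long (x -46 to 0), 26 wide (y), 12 thick (z). Origin on its underside at the shoulder; shank axis 6 mm up. Lies flat on the bench at first; to be pinched from above across the handle
- pin_shoulder (a point): shoulder of the pin (front face of the handle), on its axis; fully home it meets the outer face of the grey tote's tab
- pin_tip (a point): tip of the pin, 52 mm ahead of the shoulder on its axis
- cigar_a: Finished dark brown cigar, 126 mm long (its y), 18 to 20 mm thick, 16 mm high, 20 g; origin at the centre of its underside. 3 to 5 of these cigars are present. Starts lying on the bench.
- cigar_b: Finished dark brown cigar, 121 mm long (its y), 18 to 20 mm thick, 16 mm high, 20 g; origin at the centre of its underside. 3 to 5 of these cigars are present. Starts lying on the bench.
- cigar_c: Finished dark brown cigar, 124 mm long (its y), 18 to 20 mm thick, 16 mm high, 20 g; origin at the centre of its underside. 3 to 5 of these cigars are present. Starts lying on the bench.
- cigar_d: Finished dark brown cigar, 123 mm long (its y), 18 to 20 mm thick, 16 mm high, 20 g; origin at the centre of its underside. 3 to 5 of these cigars are present. Starts lying on the bench.
- cigar_e: Finished dark brown cigar, 121 mm long (its y), 18 to 20 mm thick, 16 mm high, 20 g; origin at the centre of its underside. 3 to 5 of these cigars are present. Starts lying on the bench.
- pale_bunch_1: Unwrapped pale bunch (not a finished cigar), 110 mm long (y), 22 mm thick; stays where it lies. Origin at the centre of its underside.
- pale_bunch_2: Unwrapped pale bunch (not a finished cigar), 110 mm long (y), 22 mm thick; stays where it lies. Origin at the centre of its underside.
- glass_dish: Fluted glass dish, 95 mm across, 32 mm high; stays where it is. Origin at the centre of its underside.
- paste_pot: Paste pot, 62 mm across, 49 mm high; stays where it is. Origin at the centre of its underside.

How it is judged:
By the outcome, as a careful person would: the job done as asked, in the order asked, and still so for the second after the job is handed in, with the robot touching nothing.
Of cigar_a, cigar_b, cigar_c, cigar_d, cigar_e only 3 to 5 are there at a start; the rules pass over those that are not, and their reading is None.
At some moment in a run one of blue_tote, lock_pin may be knocked a few centimetres aside while the robot is not near it.
It also fails if it takes over 210 s, if anything falls off the work surface, if the arm or the gripper's body presses on something with over 40 N, if the wrist force passes 120 N, or if a joint passes its speed limit or range.

## Working session

There is one attempt and no reset: what is moved stays moved. The work goes in short steps, Python scripts to look and compute and a shell command to move; the robot and the scene stay as the last step left them, time stands still between calls to the robot, and variables do not carry over. Pictures are saved under pics/ and viewed, at most 18 in all, crops included, and the job is handed in when it is done.

```bash
ls; mkdir -p pics
python3 - <<'E'
from cell import manip, vision, sign_off
import cv2
print(manip.read_state(), manip.grip_depth)
for n in("side","top"):
    p,d=vision.camera(n); cv2.imwrite(f"pics/{n}0.png",cv2.resize(p[:,:,::-1],(800,500)))
    import numpy as np; np.savez(f"{n}0.npz",p=p,d=d); print(n,vision.camera_info(n))
E
```

```text
cell.py
nudge.py
pics
{'clock': 0.0, 'joints': array([-1.17362313e+00,  3.00484543e-01,  1.52154480e+00, -1.34110896e-06,
        1.32069912e+00, -6.65975668e-02]), 'qd': array([-0.00047367,  0.00047031,  0.00065654, -0.00041177,  0.00076948,
       -0.0004823 ]), 'effort': array([-1.93436535e-03, -5.31810093e+01, -3.52743566e+01,  7.06798607e-02,
        2.42807984e-02, -8.39719291e-05]), 'eef_pos': array([ 245.93020778, -491.67640309,  204.89430342]), 'eef_rot': array([-3.14045928e+00, -7.42898860e-05,  4.63771056e-01]), 'wrist_force': array([-0.29080427, -0.0675493 , -0.38270717]), 'moment': array([-0.05988134,  0.02426427, -0.01387703]), 'finger_force': 0.0, 'finger_gap': 93.7724546176967} -18.8
side {'K': array([[421.61690337,   0.        , 317.22291114],
       [  0.        , 421.61690337, 197.83502664],
       [  0.        ,   0.        ,   1.        ]]), 'rvec': array([ 0.72649285, -2.44730018,  1.337821  ]), 'tvec': array([491.9532666 , 220.42742473, 861.72484435])}
top {'K': array([[391.98904287,   0.        , 324.79444682],
       [  0.        , 391.98904287, 200.4569787 ],
       [  0.        ,   0.        ,   1.        ]]), 'rvec': array([ 2.17013621, -2.15073337,  0.10357541]), 'tvec': array([  45.23871706,  569.40497476, 1023.85032239])}
```

View pics/top0.png

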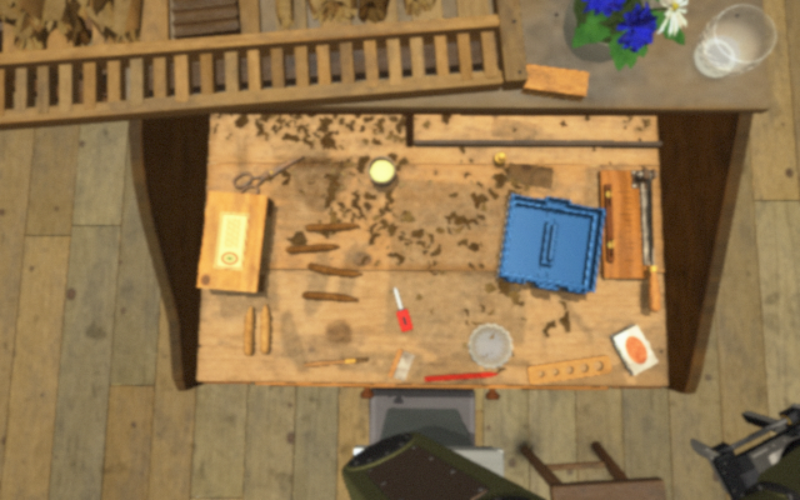

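View pics/side0.png

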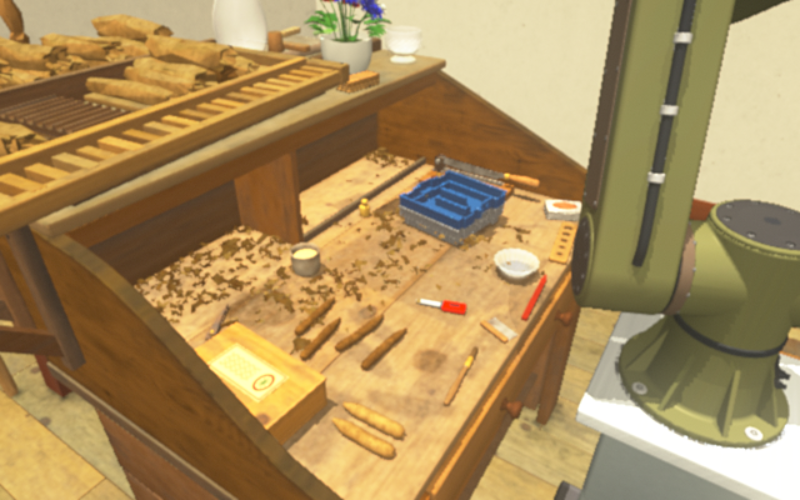

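Top view: four dark cigars at about (330,227), (312,247), (335,270) and (330,296). The pin is at (402,310), the totes at (552,245), the dish at (490,345), the pot at (382,171), and the bunches at (250,330) and (265,330). Next I'll enlarge the crops.

```bash
cat > h.py <<'E'
import numpy as np, cv2
from cell import manip, vision, sign_off
from scipy.spatial.transform import Rotation as R
def cam(n):
    c=vision.camera_info(n); return c["K"],R.from_rotvec(c["rvec"]).as_matrix(),c["tvec"]
def cloud(n,d):
    K,Rm,t=cam(n); v,u=np.mgrid[:400,:640]
    c=np.stack([(u-K[0,2])/K[0,0]*d,(v-K[1,2])/K[1,1]*d,d],-1)
    W=(c-t)@Rm; W[d==0]=np.nan; return W
def onplane(n,u,v,z):
    K,Rm,t=cam(n); r=Rm.T@np.linalg.solve(K,[u,v,1.]); o=-Rm.T@t
    return o+r*(z-o[2])/r[2]
def tri(a,b):  # (u,v) top, (u,v) side
    P=[]
    A=np.zeros((3,3));B=np.zeros(3);S=[]
    for n,(u,v) in(("top",a),("side",b)):
        K,Rm,t=cam(n); r=Rm.T@np.linalg.solve(K,[u,v,1.]); r/=np.linalg.norm(r); o=-Rm.T@t
        M=np.eye(3)-np.outer(r,r); A+=M;B+=M@o; S.append((o,M))
    p=np.linalg.solve(A,B); return p,[np.linalg.norm(M@(p-o)) for o,M in S]
def proj(n,p):
    K,Rm,t=cam(n); c=K@(Rm@np.asarray(p)+t); return c[:2]/c[2]
def shot(tag):
    o={}
    for n in("side","top"):
        p,d=vision.camera(n); np.savez(f"{n}{tag}.npz",p=p,d=d); o[n]=(p,d)
    return o
def crop(tag,n,u0,v0,u1,v1,s,name):
    p=np.load(f"{n}{tag}.npz")["p"][v0:v1,u0:u1,::-1]
    cv2.imwrite("pics/"+name,cv2.resize(p,None,fx=s,fy=s,interpolation=cv2.INTER_CUBIC))
def togo(pos,yaw,rot=None):
    s=manip.read_state(); Rc=R.from_euler("xyz",s["eef_rot"])
    Rt=R.from_euler("xyz",[np.pi,0,yaw]) if rot is None else rot
    d=Rc.inv().apply(np.asarray(pos)-s["eef_pos"]); w=(Rc.inv()*Rt).as_rotvec()
    print("shift",d.round(1),"rot",w.round(4)); return d,w
E
python3 - <<'E'
from h import *
crop("0","top",380,140,500,245,6,"tote0.png")
crop("0","top",220,165,350,275,6,"cig0.png")
for n in("top","side"):
    z=np.load(n+"0.npz"); W=cloud(n,z["d"]); hsv=cv2.cvtColor(z["p"],cv2.COLOR_RGB2HSV)
    on=(W[...,0]>250)&(W[...,0]<800)&(abs(W[...,1])<600)&(W[...,2]>-15)&(W[...,2]<120)
    zb=on&(W[...,2]<4); print(n,"bench z",np.nanmedian(W[zb][:,2]))
    blue=on&(hsv[...,0]>95)&(hsv[...,0]<125)&(hsv[...,1]>110)
    r,(x,y),a=None,*[(0,0),0]
    P=W[blue]; print("blue",len(P),np.nanmin(P,0),np.nanmax(P,0))
    top=P[P[:,2]>66]; print(cv2.minAreaRect(top[:,:2].astype(np.float32)),np.percentile(P[:,2],[5,50,90,98]))
    dark=on&(hsv[...,2]<125)&(W[...,2]>7)&(W[...,1]>60)&(W[...,1]<320)&~blue&(W[...,0]<680)
    k,l,st,c=cv2.connectedComponentsWithStats(dark.astype(np.uint8))
    for i in range(1,k):
        if st[i,4]>40:
            Q=W[l==i]; print("dark",st[i],Q.mean(0).round(1),[np.round(q,2) for q in cv2.minAreaRect(Q[:,:2].astype(np.float32))],Q[:,2].max().round(1))
E
```

```text
top bench z -0.627859270768944
blue 5097 [ 483.76991418 -359.40285354   23.72017254] [ 683.27794721 -142.75085539   96.38398357]
((581.979736328125, -250.1053466796875), (195.6107635498047, 189.25430297851562), 80.43724060058594) [28.78795954 33.27838417 71.56385611 77.60683484]
dark [258 182  24   6  43] [617.  211.1  11.2] [array([618.95, 204.74]), array([ 9.9 , 65.41]), np.float64(11.95)] 17.1
dark [232 199  32   4  53] [569.6 261.2  11.9] [array([570.14, 262.38]), array([ 5.18, 84.38]), np.float64(5.44)] 18.8
side bench z -0.7596665344560782
blue 1083 [ 482.58879293 -358.6428464    27.18321472] [ 681.8779906  -137.06291574   92.8929307 ]
((582.8255615234375, -247.00775146484375), (198.49578857421875, 192.0145721435547), 80.18191528320312) [29.72207569 52.29080066 74.71731076 86.36509197]
```

View pics/tote0.png

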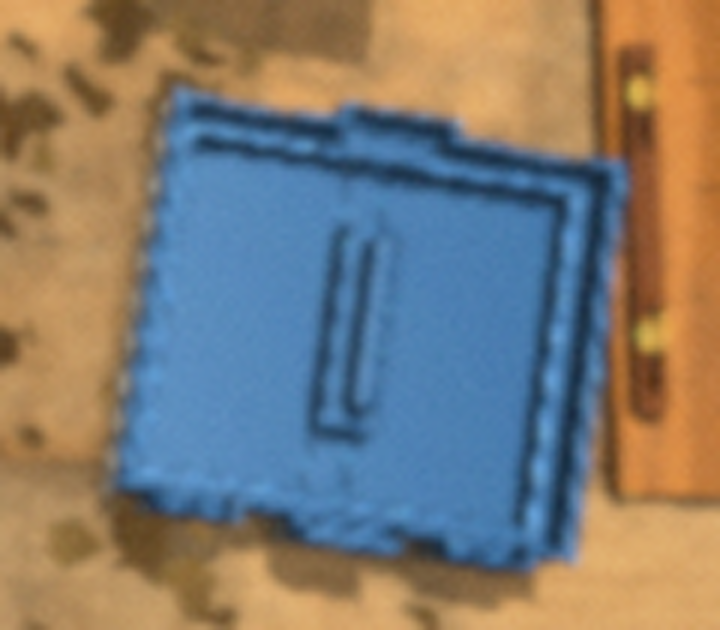

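View pics/cig0.png

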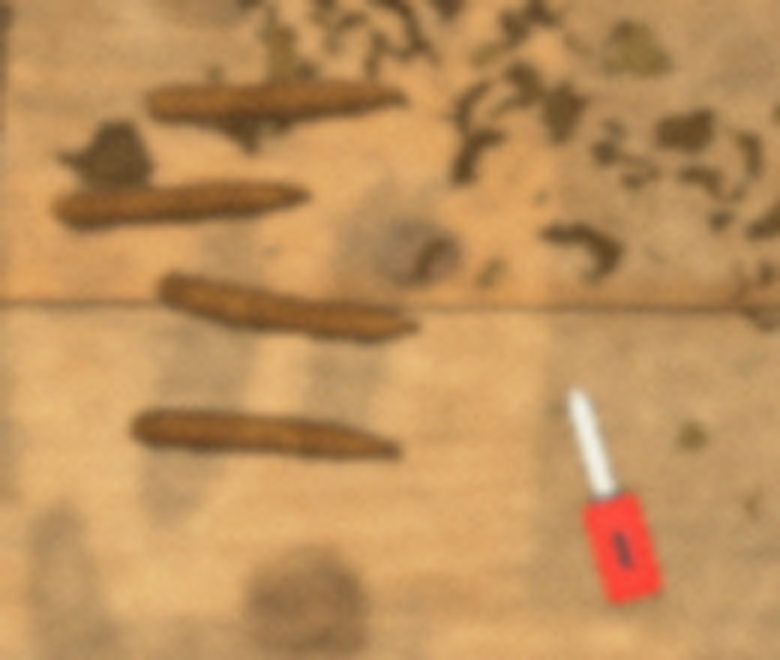

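The tote crop shows the grip bar from (350,230) to (340,435), with one projection on the far end at (400,125) and one on the near end at (340,530). In the cigar crop, the cigar centres are at (275,100), (180,203), (288,308) and (265,435). The pin's shank tip is at (577,392) and its handle runs from (605,497) to (635,600). I'll compute their positions.

Run:
```python
from h import *
for n in("top","side"):
    z=np.load(n+"0.npz"); W=cloud(n,z["d"])
    m=(W[...,2]>83)&(W[...,2]<105)&(W[...,0]>440)&(W[...,0]<720)&(W[...,1]<-110)&(W[...,1]>-390)
    Q=W[m]; print(n,"tab",len(Q),np.nanmedian(Q,0).round(1),Q.min(0).round(1),Q.max(0).round(1))
    m=(W[...,2]>70)&(W[...,2]<86)&(abs(W[...,0]-582)<50)&(abs(W[...,1]+250)<30)
    Q=W[m]; print(n,"bar",len(Q),np.nanmedian(Q,0).round(1),cv2.minAreaRect(Q[:,:2].astype(np.float32)))
    v,u=np.where(m); print("pix",u.mean(),v.mean())
T=lambda u,v:(380+(u-2.5)/6,140+(v-2.5)/6)
for n,c in dict(fl=(180,90),fr=(628,165),nl=(112,485),nr=(575,560),bt=(362,225),bb=(338,435)).items(): print(n,onplane("top",*T(*c),78 if n[0]=='b' else 76).round(1))
C=lambda u,v:(220+(u-2.5)/6,165+(v-2.5)/6)
for n,a,b,z in (("c1",(150,103),(408,97),8),("c2",(55,212),(308,193),8),("c3",(160,285),(418,327),8),("c4",(133,424),(400,450),8),("shank",(575,390),(606,496),6),("handle",(606,494),(635,603),12)):
    A,B=onplane("top",*C(*a),z),onplane("top",*C(*b),z); d=B-A
    print(n,((A+B)/2).round(1),"len",np.hypot(*d[:2]).round(1),"ang",np.arctan2(d[1],d[0]).round(3), proj("side",(A+B)/2).round(1))
crop("0","side",210,210,390,310,4.4,"side_c.png")
crop("0","side",310,125,420,205,7,"side_t.png")
```

```text
top tab 42 [ 490.5 -234.4   92.6] [ 485.6 -255.4   84.8] [ 495.3 -215.9   96.4]
top bar 125 [ 585.6 -249.9   76.5] ((585.2096557617188, -250.55221557617188), (10.755499839782715, 75.45358276367188), 81.19078826904297)
pix 441.408 193.248
side tab 29 [ 490.6 -234.    89.8] [ 485.8 -254.9   84. ] [ 495.  -216.    92.9]
side bar 73 [ 584.2 -248.3   74.5] ((584.2678833007812, -250.13328552246094), (16.295427322387695, 75.5683364868164), 78.11778259277344)
pix 362.73972602739724 154.3013698630137
fl [ 686.  -169.7   76. ]
fr [ 654.4 -361.9   76. ]
nl [ 514.4 -138.4   76. ]
nr [ 484.3 -333.8   76. ]
bt [ 627.  -246.5   78. ]
bb [ 536.4 -234.3   78. ]
c1 [623.6 213.8   8. ] len 119.3 ang -1.54 [253.8 250.1]
c2 [575.6 257.4   8. ] len 116.7 ang -1.487 [257.8 268.4]
c3 [528.4 206.8   8. ] len 120.0 ang -1.723 [288.6 263.5]
c4 [468.7 215.5   8. ] len 122.3 ang -1.658 [308.6 276. ]
shank [467.5  68.2   6. ] len 50.0 ang -2.844 [342.8 241.3]
handle [420.3  54.   12. ] len 50.3 ang -2.869 [363.  243.1]
```

View pics/side_c.png

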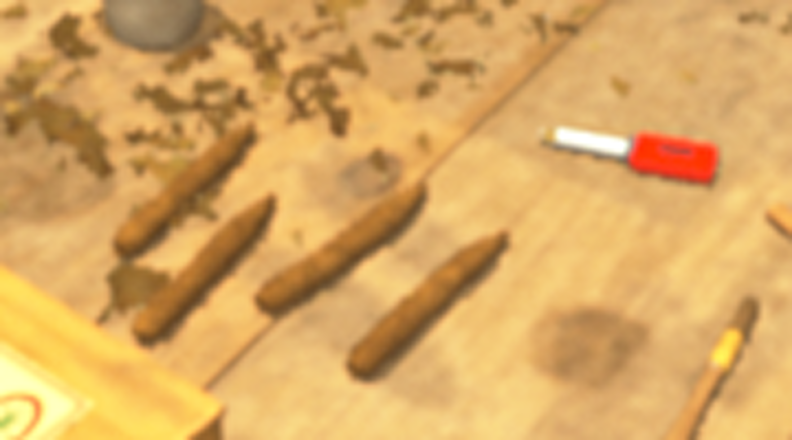

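View pics/side_t.png

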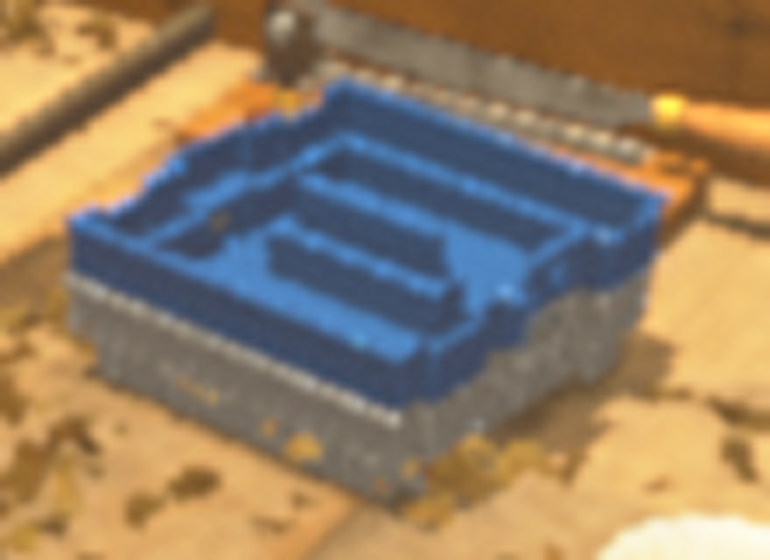

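The side view agrees: the tab end faces the robot at (540,270), and the cigars and pin lie where predicted. Tote centre is about (585,-250), yaw -0.17, bar top about 77–78 mm (expected 78). Next: height checks from both views, the dish and pot positions, and the first move.

Run:
```python
from h import *
print("bar",tri((441.4,193.2),(362.7,154.3)))
C=lambda u,v:(220+(u-2.5)/6,165+(v-2.5)/6); S=lambda u,v:(210+(u-1.7)/4.4,210+(v-1.7)/4.4)
for n,a,b in (("c1",(275,100),(190,190)),("c2",(180,203),(208,270)),("c3",(288,308),(345,248)),("c4",(265,435),(432,308)),("shoulder",(606,496),(633,147)),("tip",(577,392),(545,133))): print(n,tri(C(*a),S(*b)))
print("dish",onplane("top",392,276,30),"pot",onplane("top",305.6,137,49))
togo([585,-250,130],-0.17)
```

```text
bar (array([ 585.42623293, -251.13795893,   72.43147181]), [np.float64(0.47086388136308116), np.float64(0.47086388136296076)])
c1 (array([624.66312351, 216.72727199,   1.25507361]), [np.float64(0.03594209798504501), np.float64(0.035942097984899855)])
c2 (array([576.4347569 , 259.61337888,   1.69366186]), [np.float64(0.4135695026196146), np.float64(0.41356950261953074)])
c3 (array([528.36999709, 208.40111556,   1.78490014]), [np.float64(0.5285560610492955), np.float64(0.5285560610492083)])
c4 (array([469.54471952, 217.61189729,  -1.36466669]), [np.float64(0.203563487482785), np.float64(0.20356348748282507)])
shoulder (array([442.9806652 ,  60.59320916,   6.54614219]), [np.float64(0.6454701953438711), np.float64(0.6454701953439486)])
tip (array([490.22064268,  74.49979246,   4.66682194]), [np.float64(0.33169202919181495), np.float64(0.33169202919189844)])
dish [ 370.48084917 -128.53510455   30.        ] pot [738.48573855 103.47247995  49.        ]
shift [411.3 -64.4  75. ] rot [-9.000e-04  3.000e-04  6.339e-01]
```

Units first: shifts go in units of 25 mm and turns go in units of 0.25 rad. So -7 mm is -0.28, 225 mm is 9.

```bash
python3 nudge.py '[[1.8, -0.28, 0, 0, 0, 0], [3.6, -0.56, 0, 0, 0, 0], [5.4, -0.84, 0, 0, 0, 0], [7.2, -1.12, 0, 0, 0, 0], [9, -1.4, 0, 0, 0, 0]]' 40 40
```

```text
refused: ROWS must be a list holding one list of rows, three levels of brackets. Nothing was moved.
```

I used the wrong layout. The manual says a list holding one list of rows, three levels of brackets; once more.

```bash
python3 nudge.py '[[[1.8, -0.28, 0, 0, 0, 0], [3.6, -0.56, 0, 0, 0, 0], [5.4, -0.84, 0, 0, 0, 0], [7.2, -1.12, 0, 0, 0, 0], [9, -1.4, 0, 0, 0, 0]]]' 40 40
python3 nudge.py '[[[1.6, -0.24, 0.4, 0, 0, 0.52], [3.2, -0.48, 1, 0, 0, 1.04], [4.8, -0.72, 1.6, 0, 0, 1.56], [6.4, -0.96, 2.2, 0, 0, 2.08], [7.452, -1.176, 3, 0, 0, 2.536]]]'
python3 nudge.py '[[[0, 0, 0, 0, 0, 0], [0, 0, 0, 0, 0, 0]]]'
python3 -c "
from h import *
togo([585.2,-250.3,57],-0.17)"
```

```text
clock: 0.6
eef_pos: [432.8, -358.5, 205.2]
eef_rot: [-3.141, 0.0, 0.464]
wrist_force: [0.6, -0.1, 0.0]
finger_gap: 57.5
finger_force: 0.0
clock: 1.1
eef_pos: [586.9, -248.5, 129.8]
eef_rot: [-3.142, -0.001, -0.174]
wrist_force: [-0.5, 0.5, 0.5]
finger_gap: 40.2
finger_force: 0.0
clock: 1.3
eef_pos: [584.8, -250.1, 129.9]
eef_rot: [-3.141, 0.001, -0.168]
wrist_force: [0.4, 0.0, 0.3]
finger_gap: 40.1
finger_force: 0.0
shift [ 0.5  0.2 72.9] rot [-0.0003  0.0013  0.0024]
```

In the tool's units: 73 mm is 2.92, 66 mm is 2.64.

```bash
python3 nudge.py '[[[0, 0, 0.8, 0, 0, 0], [0, 0, 1.6, 0, 0, 0], [0, 0, 2.2, 0, 0, 0], [0, 0, 2.64, 0, 0, 0], [0, 0, 2.92, 0, 0, 0]]]'
python3 nudge.py '[[[0, 0, 0, 0, 0, 0], [0, 0, 0, 0, 0, 0]]]'
python3 nudge.py '[[[0, 0, 0, 0, 0, 0], [0, 0, 0, 0, 0, 0], [0, 0, 0, 0, 0, 0], [0, 0, 0, 0, 0, 0], [0, 0, 0, 0, 0, 0]]]' 2 40
python3 nudge.py '[[[0, 0, 0, 0, 0, 0], [0, 0, 0, 0, 0, 0], [0, 0, 0, 0, 0, 0]]]'
```

```text
clock: 1.8
eef_pos: [584.8, -250.8, 57.1]
eef_rot: [3.142, 0.0, -0.17]
wrist_force: [0.1, -0.0, 0.1]
finger_gap: 40.2
finger_force: 0.0
clock: 2.0
eef_pos: [585.3, -250.5, 58.1]
eef_rot: [3.141, -0.001, -0.17]
wrist_force: [0.5, -0.3, 0.0]
finger_gap: 40.2
finger_force: 0.0
clock: 2.5
eef_pos: [585.1, -250.4, 57.6]
eef_rot: [3.141, -0.0, -0.17]
wrist_force: [0.0, -0.3, 1.1]
finger_gap: 9.8
finger_force: 40.0
clock: 2.8
eef_pos: [585.1, -250.4, 57.6]
eef_rot: [3.141, -0.0, -0.17]
wrist_force: [-0.6, 0.1, 2.2]
finger_gap: 9.8
finger_force: 40.0
```

Gripped at 9.8 mm, which matches the 10 mm bar. Lifting slowly.

In the tool's units: -28 mm is -1.12, -20 mm is -0.8.

```bash
python3 nudge.py '[[[0, 0, -0.16, 0, 0, 0], [0, 0, -0.32, 0, 0, 0], [0, 0, -0.52, 0, 0, 0], [0, 0, -0.8, 0, 0, 0], [0, 0, -1.12, 0, 0, 0]]]'
python3 nudge.py '[[[0, 0, -0.48, 0, 0, 0], [0, 0, -1.04, 0, 0, 0], [0, 0, -1.68, 0, 0, 0], [0, 0, -2.4, 0, 0, 0], [0, 0, -3, 0, 0, 0]]]'
python3 -c "
from h import *
shot('1'); p=np.load('side1.npz')['p']; cv2.imwrite('pics/side1.png',cv2.resize(p[100:300,200:520,::-1],(800,500)))
togo([590,5,160],np.pi)"
```

```text
clock: 3.3
eef_pos: [585.0, -250.3, 86.0]
eef_rot: [-3.141, 0.0, -0.17]
wrist_force: [0.2, 0.7, -2.7]
finger_gap: 9.7
finger_force: 40.0
clock: 3.8
eef_pos: [585.3, -250.4, 162.6]
eef_rot: [3.141, -0.001, -0.17]
wrist_force: [0.1, 0.3, -3.9]
finger_gap: 9.9
finger_force: 40.0
shift [ -39.3 -252.7    3. ] rot [-5.9000e-03 -2.3000e-03  2.9714e+00]
```

View pics/side1.png

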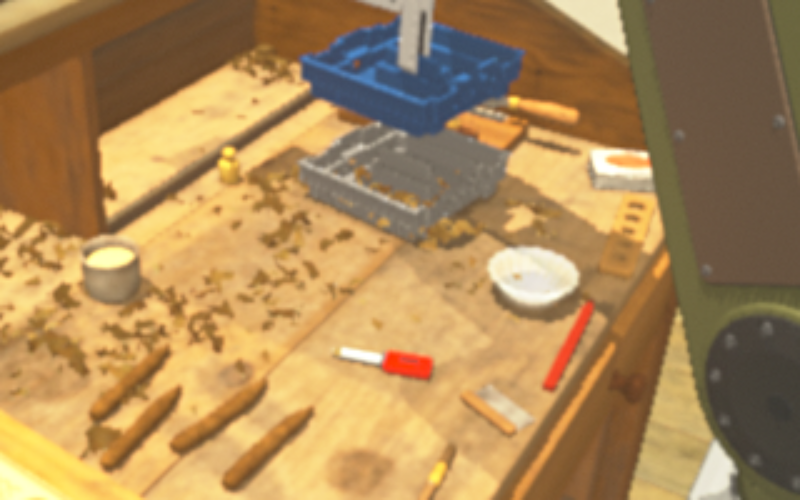

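Blue came out cleanly and the grey tote stayed put. I'll check for overhang before swinging.

In the tool's units: -60 mm is -2.4, -40 mm is -1.6, -0.7 rad is -2.8.

```bash
python3 -c "
from h import *
for n in('top','side'):
    W=cloud(n,np.load(n+'0.npz')['d']); m=(abs(W[...,1])<350)&(W[...,0]>500)&(W[...,0]<1000)&(W[...,2]>110)
    for a in range(500,1000,50):
        Q=W[m&(W[...,0]>=a)&(W[...,0]<a+50)]; print(n,a,len(Q),Q[:,2].min() if len(Q) else '', Q[:,2].max() if len(Q) else '')
"
python3 nudge.py '[[[-0.4, -1, 0, 0, 0, -0.4], [-0.8, -2.4, 0, 0, 0, -1], [-1.2, -4, 0, 0, 0, -1.6], [-1.6, -5.6, 0, 0, 0, -2.2], [-1.84, -6.8, 0, 0, 0, -2.8]]]'
```

```text
top 500 0  
top 550 0  
top 600 0  
top 650 0  
top 700 0  
top 750 8957 240.15127213177223 462.1557378300709
top 800 11302 110.31345821378986 500.0427034726666
top 850 7833 296.9384764696046 477.96690636717915
top 900 4386 298.6720243106008 401.3790753449266
top 950 530 298.6380103879309 306.76542219645995
side 500 0  
side 550 0  
side 600 0  
side 650 0  
side 700 2 346.0820762940634 348.2408307352165
side 750 8413 239.970799654804 457.9512783067018
side 800 4675 110.07346906956451 481.02503303537526
side 850 2509 110.023912020453 480.37360809686334
side 900 2791 110.04454244697507 463.7921900713006
side 950 2222 110.02523193272904 460.26896291636956
clock: 4.4
eef_pos: [567.8, -72.7, 160.0]
eef_rot: [-3.141, 0.001, 0.537]
wrist_force: [0.3, -0.5, -3.3]
finger_gap: 9.7
finger_force: 40.0
```

```bash
python3 nudge.py '[[[0, 0, 0, 0, 0, -0.56], [0, 0, 0, 0, 0, -1.12], [0, 0, 0, 0, 0, -1.68], [0, 0, 0, 0, 0, -2.24], [0, 0, 0, 0, 0, -2.8]]]'
python3 nudge.py '[[[0, 0, 0, 0, 0, -0.56], [0, 0, 0, 0, 0, -1.12], [0, 0, 0, 0, 0, -1.68], [0, 0, 0, 0, 0, -2.24], [0, 0, 0, 0, 0, -2.8]]]'
python3 nudge.py '[[[0, 0, 0, 0, 0, -0.56], [0, 0, 0, 0, 0, -1.12], [0, 0, 0, 0, 0, -1.68], [0, 0, 0, 0, 0, -2.24], [0, 0, 0, 0, 0, -2.8]]]'
python3 nudge.py '[[[0, 0, 0, 0, 0, -0.56], [0, 0, 0, 0, 0, -1.12], [0, 0, 0, 0, 0, -1.68], [0, 0, 0, 0, 0, -2.04], [0, 0, 0, 0, 0, -2.04]]]'
python3 -c "
from h import *
togo([600,-5,32],np.pi)"
```

```text
clock: 4.9
eef_pos: [568.2, -74.9, 159.8]
eef_rot: [-3.141, 0.0, 1.236]
wrist_force: [0.1, -1.5, -2.7]
finger_gap: 9.4
finger_force: 40.0
clock: 5.4
eef_pos: [568.2, -74.9, 159.8]
eef_rot: [-3.141, -0.001, 1.936]
wrist_force: [0.9, 0.8, -2.2]
finger_gap: 9.4
finger_force: 40.0
clock: 5.9
eef_pos: [568.3, -74.9, 159.9]
eef_rot: [-3.141, -0.001, 2.636]
wrist_force: [0.8, -0.5, -3.2]
finger_gap: 9.7
finger_force: 40.0
clock: 6.4
eef_pos: [568.3, -74.9, 159.9]
eef_rot: [3.141, -0.001, 3.141]
wrist_force: [-0.1, 0.7, -2.3]
finger_gap: 9.4
finger_force: 40.0
shift [-31.8  69.9 127.9] rot [ 0.0002 -0.0008 -0.0004]
```

```bash
python3 nudge.py '[[[-0.4, 0.8, 0, 0, 0, 0], [-0.8, 1.8, 0, 0, 0, 0], [-1.28, 2.8, 0, 0, 0, 0], [-1.28, 2.8, 1, 0, 0, 0], [-1.28, 2.8, 2.2, 0, 0, 0]]]'
python3 nudge.py '[[[0, 0, 1, 0, 0, 0], [0, 0, 1.8, 0, 0, 0], [0, 0, 2.32, 0, 0, 0], [0, 0, 2.68, 0, 0, 0], [0, 0, 2.88, 0, 0, 0]]]'
python3 nudge.py '[[[0, 0, 0.08, 0, 0, 0], [0, 0, 0.08, 0, 0, 0], [0, 0, 0.08, 0, 0, 0]]]'
python3 nudge.py '[[[0, 0, 0, 0, 0, 0], [0, 0, 0, 0, 0, 0], [0, 0, 0, 0, 0, 0]]]' 40
python3 nudge.py '[[[0, 0, -0.6, 0, 0, 0], [0, 0, -1.6, 0, 0, 0], [0, 0, -2.8, 0, 0, 0], [0, 0, -4, 0, 0, 0], [0, 0, -5.2, 0, 0, 0]]]'
python3 -c "
from h import *
togo([469.5,217.0,60],1.484)"
```

```text
clock: 6.9
eef_pos: [601.3, -4.2, 105.3]
eef_rot: [-3.141, 0.002, 3.138]
wrist_force: [1.1, -0.4, -4.0]
finger_gap: 9.4
finger_force: 40.0
clock: 7.4
eef_pos: [600.7, -5.0, 33.0]
eef_rot: [3.142, -0.0, 3.139]
wrist_force: [0.3, 0.2, -2.8]
finger_gap: 9.4
finger_force: 40.0
clock: 7.7
eef_pos: [601.0, -5.0, 32.1]
eef_rot: [-3.142, 0.001, 3.14]
wrist_force: [-0.1, -0.3, -2.3]
finger_gap: 9.7
finger_force: 40.0
clock: 8.0
eef_pos: [600.9, -5.0, 31.9]
eef_rot: [-3.142, 0.001, 3.14]
wrist_force: [-0.2, -0.8, -0.6]
finger_gap: 30.3
finger_force: 0.0
clock: 8.5
eef_pos: [600.6, -5.0, 164.1]
eef_rot: [-3.142, 0.001, 3.14]
wrist_force: [-0.0, -0.7, 0.7]
finger_gap: 40.1
finger_force: 0.0
shift [131.6 221.8 103.9] rot [8.0000e-04 9.0000e-04 1.6558e+00]
```

In the tool's units: 221.8 mm is 8.872, 177 mm is 7.08, 0.7 rad is 2.8.

```bash
python3 nudge.py '[[[1.04, 1.76, 0, 0, 0, 0.56], [2.08, 3.52, 0, 0, 0, 1.12], [3.16, 5.32, 0, 0, 0, 1.68], [4.2, 7.08, 0, 0, 0, 2.24], [5.264, 8.872, 0, 0, 0, 2.8]]]'
python3 nudge.py '[[[0, 0, 0.6, 0, 0, 0.56], [0, 0, 1.6, 0, 0, 1.12], [0, 0, 2.4, 0, 0, 1.68], [0, 0, 3.2, 0, 0, 2.24], [0, 0, 4, 0, 0, 2.8]]]'
python3 nudge.py '[[[0, 0, 0, 0, 0, 0.56], [0, 0, 0, 0, 0, 1.024], [0, 0, 0, 0, 0, 1.024]]]'
python3 -c "
from h import *
shot('2')
crop('2','top',370,140,510,245,5.7,'t2.png')
togo([469,216.5,4],1.484)"
```

```text
clock: 9.0
eef_pos: [476.4, 205.4, 162.9]
eef_rot: [3.14, 0.001, 2.447]
wrist_force: [1.3, 1.2, -1.3]
finger_gap: 39.8
finger_force: 0.0
clock: 9.5
eef_pos: [477.8, 204.0, 61.9]
eef_rot: [3.14, -0.0, 1.747]
wrist_force: [0.3, 0.6, 0.3]
finger_gap: 39.9
finger_force: 0.0
clock: 9.8
eef_pos: [477.9, 203.9, 62.4]
eef_rot: [3.141, -0.0, 1.494]
wrist_force: [-0.0, 0.4, 0.5]
finger_gap: 40.1
finger_force: 0.0
shift [11.9 -9.7 58.3] rot [ 0.0009 -0.0004  0.0158]
```

View pics/t2.png

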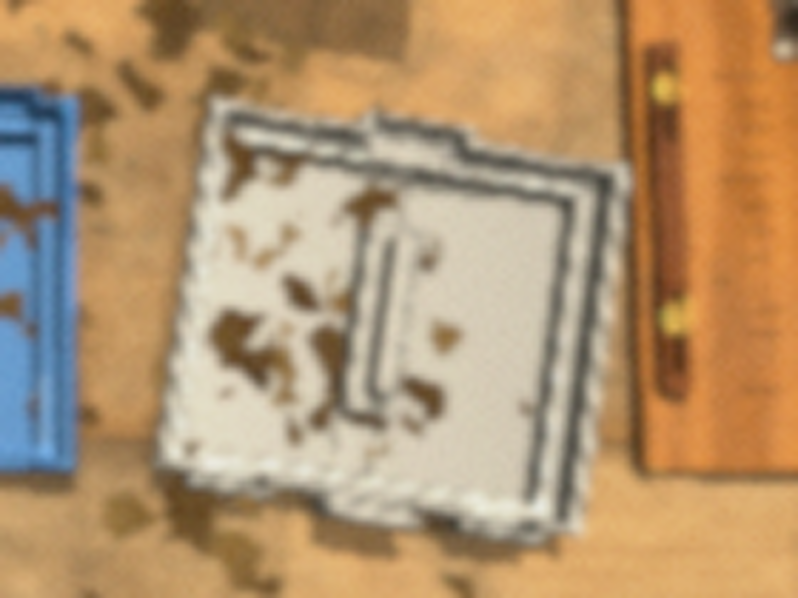

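The grey tote stands alone, with corners at (212,98), (630,168), (158,465) and (578,540) and the bar at about (385,315). I'll fit its pose and grasp the first cigar.

```bash
python3 - <<'E'
from h import *
T=lambda u,v:(370+(u-2.4)/5.7,140+(v-2.4)/5.7)
P=[onplane("top",*T(*c),48) for c in((212,98),(630,168),(158,465),(578,540))]
print(np.round(P,1),np.mean(P,0)); 
for a,b in((2,0),(3,1)): d=P[a]-P[b]; print(np.arctan2(-d[1],-d[0]))
for a,b in((1,0),(3,2)): d=P[a]-P[b]; print(np.arctan2(d[0],-d[1]))
for n in("top","side"):
    W=cloud(n,np.load(n+"2.npz")["d"])
    Q=W[(W[...,2]>43)&(W[...,2]<56)&(abs(W[...,0]-582)<45)&(abs(W[...,1]+250)<20)]; print("bar",len(Q),Q.mean(0),cv2.minAreaRect(Q[:,:2].astype(np.float32)))
    Q=W[(W[...,2]>56)&(W[...,2]<75)&(abs(W[...,0]-488)<20)&(abs(W[...,1]+234)<50)]; print("tab",len(Q),Q.mean(0) if len(Q) else 0, Q.min(0),Q.max(0))
    Q=W[(W[...,2]>40)&(W[...,2]<56)&(abs(W[...,0]-582)<130)&(abs(W[...,1]+250)<110)]; print("all",cv2.minAreaRect(Q[:,:2].astype(np.float32)))
E
python3 nudge.py '[[[0.24, -0.2, 0.4, 0, 0, 0.032], [0.476, -0.388, 1, 0, 0, 0.06], [0.476, -0.388, 1.8, 0, 0, 0.06], [0.476, -0.388, 2.2, 0, 0, 0.06], [0.476, -0.388, 2.332, 0, 0, 0.06]]]' 40
python3 nudge.py '[[[0, 0, 0, 0, 0, 0], [0, 0, 0, 0, 0, 0]]]'
python3 nudge.py '[[[0, 0, 0, 0, 0, 0], [0, 0, 0, 0, 0, 0], [0, 0, 0, 0, 0, 0], [0, 0, 0, 0, 0, 0], [0, 0, 0, 0, 0, 0]]]' 5 15
```

```text
[[ 686.4 -167.9   48. ]
 [ 654.5 -361.9   48. ]
 [ 514.  -140.8   48. ]
 [ 481.4 -332.5   48. ]] [ 584.0971938  -250.77815456   48.        ]
-0.15557152025978782
-0.16813643038050533
-0.1627569274037375
-0.16871139206815086
bar 118 [ 585.32953097 -249.97133119   48.30714248] ((584.8326416015625, -250.50367736816406), (10.715496063232422, 75.34691619873047), 81.27552795410156)
tab 40 [ 491.34292036 -234.5928106    63.9558472 ] [ 486.18471185 -255.05092472   57.26833084] [ 496.31220175 -215.41657895   68.52815593]
all ((583.6250610351562, -250.65374755859375), (198.0651397705078, 192.88504028320312), 80.89143371582031)
bar 66 [ 583.76797005 -248.6638962    46.78263909] ((584.0070190429688, -249.36697387695312), (14.637598037719727, 77.21172332763672), 78.43864440917969)
tab 29 [ 490.32300504 -233.20138622   61.33893235] [ 486.04217464 -255.07399247   56.03065173] [ 494.91491861 -215.39647186   64.73554541]
all ((579.1103515625, -249.6498260498047), (201.98492431640625, 187.59561157226562), 82.07251739501953)
clock: 10.4
eef_pos: [468.0, 216.4, 2.0]
eef_rot: [-3.14, 0.001, 1.482]
wrist_force: [0.3, 0.0, 0.1]
finger_gap: 40.0
finger_force: 0.0
clock: 10.6
eef_pos: [469.1, 216.5, 3.8]
eef_rot: [3.141, -0.0, 1.481]
wrist_force: [-0.5, 0.9, 0.8]
finger_gap: 39.9
finger_force: 0.0
clock: 11.1
eef_pos: [468.9, 216.4, 3.4]
eef_rot: [3.141, -0.0, 1.481]
wrist_force: [-0.2, 0.6, 3.5]
finger_gap: 16.4
finger_force: 15.0
```

Gripped at 16.4 mm. Grey tote: (584.8,-250.3), yaw -0.166, unmoved. Lifting and carrying to the left lane.

In the tool's units: -120 mm is -4.8, -25 mm is -1.

```bash
python3 nudge.py '[[[0, 0, -0.32, 0, 0, 0], [0, 0, -1, 0, 0, 0], [0, 0, -2.2, 0, 0, 0], [0, 0, -3.6, 0, 0, 0], [0, 0, -4.8, 0, 0, 0]]]'
python3 nudge.py '[[[-1.2, 0.48, 0, 0, 0, 0.4], [-2.88, 1.16, 0, 0, 0, 0.96], [-4.56, 1.84, 0, 0, 0, 1.52], [-6.24, 2.52, 0, 0, 0, 2.08], [-7.92, 3.24, 0, 0, 0, 2.64]]]'
python3 -c "
from h import *
togo([594.4,-193.1,120],-0.166)"
```

```text
clock: 11.6
eef_pos: [468.7, 216.5, 125.3]
eef_rot: [3.141, -0.0, 1.481]
wrist_force: [0.2, -0.3, 0.1]
finger_gap: 16.6
finger_force: 15.0
clock: 12.1
eef_pos: [531.8, 10.2, 123.8]
eef_rot: [3.141, -0.0, 0.816]
wrist_force: [1.0, 0.4, 0.2]
finger_gap: 16.5
finger_force: 15.0
shift [-105.2  184.9    3.8] rot [ 1.000e-04 -4.000e-04  9.817e-01]
```

```bash
python3 nudge.py '[[[-0.88, 1.52, 0, 0, 0, 0.56], [-1.76, 3.08, 0, 0, 0, 1.12], [-2.64, 4.64, 0, 0, 0, 1.68], [-3.44, 6.04, 0, 0, 0, 2.24], [-4.208, 7.396, 0, 0, 0, 2.8]]]'
python3 nudge.py '[[[0, 0, 0.4, 0, 0, 0.56], [0, 0, 0.8, 0, 0, 1.12], [0, 0, 1.2, 0, 0, 1.12], [0, 0, 1.2, 0, 0, 1.12]]]'
python3 -c "
from h import *
togo([594.4,-193.1,8.5],-0.166)"
```

```text
clock: 12.6
eef_pos: [595.5, -192.9, 123.6]
eef_rot: [-3.142, -0.0, 0.115]
wrist_force: [-0.4, -0.1, 0.2]
finger_gap: 16.9
finger_force: 15.0
clock: 13.0
eef_pos: [594.7, -190.6, 92.0]
eef_rot: [-3.141, 0.002, -0.154]
wrist_force: [1.0, 0.3, -0.5]
finger_gap: 16.5
finger_force: 15.0
shift [ 0.2  2.5 83.5] rot [-0.0005  0.0022  0.0117]
```

In the tool's units: 2.5 mm is 0.1, 82 mm is 3.28, 0.01 rad is 0.04.

```bash
python3 nudge.py '[[[0, 0.1, 0.6, 0, 0, 0.04], [0, 0.1, 1.6, 0, 0, 0.04], [0, 0.1, 2.48, 0, 0, 0.04], [0, 0.1, 3.04, 0, 0, 0.04], [0, 0.1, 3.28, 0, 0, 0.04]]]'
python3 nudge.py '[[[0, 0, 0, 0, 0, 0], [0, 0, 0, 0, 0, 0], [0, 0, 0, 0, 0, 0]]]'
python3 nudge.py '[[[0, 0, 0, 0, 0, 0], [0, 0, 0, 0, 0, 0], [0, 0, 0, 0, 0, 0]]]' 22
python3 nudge.py '[[[0, 0, -0.4, 0, 0, 0], [0, 0, -1.4, 0, 0, 0], [0, 0, -2.8, 0, 0, 0], [0, 0, -4, 0, 0, 0], [0, 0, -4.8, 0, 0, 0]]]'
python3 -c "
from h import *
togo([528.4,207.2,60],1.419)"
```

```text
clock: 13.5
eef_pos: [594.5, -193.2, 9.7]
eef_rot: [-3.141, 0.002, -0.168]
wrist_force: [0.3, 0.4, -0.4]
finger_gap: 16.7
finger_force: 15.0
clock: 13.8
eef_pos: [595.5, -193.7, 12.2]
eef_rot: [3.141, -0.002, -0.168]
wrist_force: [-0.3, 0.1, 0.6]
finger_gap: 16.3
finger_force: 15.0
clock: 14.1
eef_pos: [595.1, -193.5, 11.4]
eef_rot: [3.142, -0.0, -0.169]
wrist_force: [-0.2, 0.5, -0.0]
finger_gap: 22.2
finger_force: 0.0
clock: 14.6
eef_pos: [595.6, -193.7, 134.6]
eef_rot: [3.141, -0.003, -0.169]
wrist_force: [-0.1, -0.2, -0.0]
finger_gap: 22.0
finger_force: 0.0
shift [-133.7 -384.    73.9] rot [ 0.003  -0.0019 -1.5877]
```

Units first: shifts go in units of 25 mm and turns go in units of 0.25 rad. So -192 mm is -7.68, -154 mm is -6.16, -0.7 rad is -2.8.

```bash
python3 nudge.py '[[[-0.52, -1.52, 0, 0, 0, -0.56], [-1.04, -3.08, 0, 0, 0, -1.12], [-1.6, -4.6, 0, 0, 0, -1.68], [-2.12, -6.16, 0, 0, 0, -2.24], [-2.672, -7.68, 0, 0, 0, -2.8]]]' 40
python3 nudge.py '[[[0.56, -1.52, 0, 0, 0, -0.56], [1.12, -3.04, 0, 0, 0, -1.12], [1.72, -4.56, 0, 0, 0, -1.68], [2.32, -6.08, 0, 0, 0, -2.24], [2.9, -7.592, 0, 0, 0, -2.8]]]'
python3 nudge.py '[[[0, 0, 0.8, 0, 0, -0.52], [0, 0, 1.8, 0, 0, -0.752], [0, 0, 2.8, 0, 0, -0.752], [0, 0, 3.2, 0, 0, -0.752], [0, 0, 3.2, 0, 0, -0.752]]]'
python3 -c "
from h import *
togo([528.4,207.2,4],1.419)"
```

```text
clock: 15.1
eef_pos: [561.0, 8.6, 132.1]
eef_rot: [3.141, -0.001, 0.537]
wrist_force: [-0.1, 0.4, -0.3]
finger_gap: 40.2
finger_force: 0.0
clock: 15.6
eef_pos: [527.4, 209.1, 132.2]
eef_rot: [3.141, -0.001, 1.237]
wrist_force: [0.4, -0.3, -0.4]
finger_gap: 39.8
finger_force: 0.0
clock: 16.1
eef_pos: [527.3, 207.2, 50.7]
eef_rot: [-3.14, 0.001, 1.419]
wrist_force: [-0.1, -0.5, -0.7]
finger_gap: 39.9
finger_force: 0.0
shift [ 0.2  1.1 46.7] rot [-0.0014  0.0007 -0.    ]
```

In the tool's units: 1 mm is 0.04, 46.5 mm is 1.86.

```bash
python3 nudge.py '[[[0, 0.04, 0.6, 0, 0, 0], [0, 0.04, 1.2, 0, 0, 0], [0, 0.04, 1.6, 0, 0, 0], [0, 0.04, 1.86, 0, 0, 0], [0, 0.04, 1.86, 0, 0, 0]]]'
python3 nudge.py '[[[0, 0, 0, 0, 0, 0], [0, 0, 0, 0, 0, 0], [0, 0, 0, 0, 0, 0], [0, 0, 0, 0, 0, 0], [0, 0, 0, 0, 0, 0]]]' 5 15
python3 nudge.py '[[[0, 0, -0.32, 0, 0, 0], [0, 0, -1, 0, 0, 0], [0, 0, -2.2, 0, 0, 0], [0, 0, -3.6, 0, 0, 0], [0, 0, -4.8, 0, 0, 0]]]'
python3 -c "
from h import *
togo([575.2,-307.5,90],-0.166)"
```

```text
clock: 16.6
eef_pos: [528.2, 207.1, 3.7]
eef_rot: [-3.14, 0.001, 1.419]
wrist_force: [0.8, -0.7, 0.9]
finger_gap: 39.9
finger_force: 0.0
clock: 17.1
eef_pos: [528.9, 207.3, 5.1]
eef_rot: [3.141, -0.0, 1.419]
wrist_force: [-0.3, 0.0, 3.0]
finger_gap: 17.6
finger_force: 15.0
clock: 17.6
eef_pos: [528.7, 207.2, 126.8]
eef_rot: [3.141, -0.0, 1.419]
wrist_force: [-0.3, -0.4, -0.0]
finger_gap: 17.2
finger_force: 15.0
shift [-501.8  123.6   36.8] rot [ 3.0000e-04 -8.0000e-04  1.5853e+00]
```

```bash
python3 nudge.py '[[[-1.44, 0.36, 0, 0, 0, 0.56], [-2.88, 0.72, 0, 0, 0, 1.12], [-4.32, 1.08, 0, 0, 0, 1.68], [-5.76, 1.44, 0, 0, 0, 2.24], [-7.2, 1.76, 0, 0, 0, 2.8]]]'
python3 nudge.py '[[[-0.92, 1.28, 0, 0, 0, 0.56], [-1.84, 2.56, 0, 0, 0, 1.12], [-2.8, 3.84, 0, 0, 0, 1.68], [-3.76, 5.12, 0, 0, 0, 2.24], [-4.68, 6.44, 0, 0, 0, 2.8]]]'
python3 nudge.py '[[[0.12, 1.6, 0, 0, 0, 0.52], [0.24, 3.2, 0, 0, 0, 0.74], [0.376, 4.6, 0.4, 0, 0, 0.74], [0.376, 5.288, 1.48, 0, 0, 0.74], [0.376, 5.288, 1.48, 0, 0, 0.74]]]'
python3 nudge.py '[[[0, 0, 0, 0, 0, 0]]]'
python3 -c "
from h import *
togo([575.2,-307.5,11],-0.166)"
```

```text
clock: 18.1
eef_pos: [545.0, 21.2, 125.2]
eef_rot: [3.141, -0.0, 0.714]
wrist_force: [1.3, -0.1, -0.9]
finger_gap: 17.4
finger_force: 15.0
clock: 18.6
eef_pos: [562.9, -177.2, 125.3]
eef_rot: [3.141, -0.0, 0.013]
wrist_force: [0.7, 0.7, -0.2]
finger_gap: 17.2
finger_force: 15.0
clock: 19.1
eef_pos: [573.1, -308.8, 84.3]
eef_rot: [-3.14, 0.005, -0.168]
wrist_force: [-0.4, 0.5, 0.4]
finger_gap: 17.4
finger_force: 15.0
clock: 19.2
eef_pos: [574.9, -307.1, 87.9]
eef_rot: [-3.141, 0.001, -0.166]
wrist_force: [-0.4, -0.2, -1.0]
finger_gap: 17.6
finger_force: 15.0
shift [ 0.5  0.3 76.9] rot [-0.0005  0.0008 -0.    ]
```

In the tool's units: 78 mm is 3.12, 74 mm is 2.96.

```bash
python3 nudge.py '[[[0, 0, 0.8, 0, 0, 0], [0, 0, 1.68, 0, 0, 0], [0, 0, 2.48, 0, 0, 0], [0, 0, 2.96, 0, 0, 0], [0, 0, 3.12, 0, 0, 0]]]'
python3 nudge.py '[[[0, 0, 0, 0, 0, 0], [0, 0, 0, 0, 0, 0], [0, 0, 0, 0, 0, 0]]]'
python3 nudge.py '[[[0, 0, 0, 0, 0, 0], [0, 0, 0, 0, 0, 0], [0, 0, 0, 0, 0, 0]]]' 23
python3 nudge.py '[[[0, 0, -0.4, 0, 0, 0], [0, 0, -1.4, 0, 0, 0], [0, 0, -2.8, 0, 0, 0], [0, 0, -4, 0, 0, 0], [0, 0, -4.8, 0, 0, 0]]]'
python3 -c "
from h import *
togo([575.6,258,60],1.655)"
```

```text
clock: 19.7
eef_pos: [575.3, -306.7, 9.7]
eef_rot: [-3.141, 0.0, -0.165]
wrist_force: [-0.2, -0.4, -0.3]
finger_gap: 17.1
finger_force: 15.0
clock: 20.0
eef_pos: [575.5, -307.8, 10.8]
eef_rot: [3.141, -0.001, -0.166]
wrist_force: [-0.0, -0.3, 0.5]
finger_gap: 17.3
finger_force: 15.0
clock: 20.3
eef_pos: [575.1, -307.6, 9.8]
eef_rot: [3.142, -0.0, -0.166]
wrist_force: [-0.6, 0.0, -0.7]
finger_gap: 22.4
finger_force: 0.0
clock: 20.8
eef_pos: [575.6, -307.9, 133.1]
eef_rot: [3.14, -0.003, -0.166]
wrist_force: [0.1, 0.0, -0.1]
finger_gap: 23.0
finger_force: 0.0
shift [ -93.5 -558.2   72.2] rot [ 3.5000e-03 -1.0000e-03 -1.8207e+00]
```

In the tool's units: -186.3 mm is -7.452, -31.2 mm is -1.248, -0.607 rad is -2.428.

```bash
python3 nudge.py '[[[-0.24, -1.48, 0, 0, 0, -0.48], [-0.48, -3, 0, 0, 0, -0.96], [-0.76, -4.48, 0, 0, 0, -1.44], [-1, -5.96, 0, 0, 0, -1.92], [-1.248, -7.452, 0, 0, 0, -2.428]]]' 40
python3 nudge.py '[[[0.64, -1.36, 0, 0, 0, -0.48], [1.28, -2.72, 0, 0, 0, -0.96], [1.92, -4.08, 0, 0, 0, -1.44], [2.56, -5.48, 0, 0, 0, -1.92], [3.228, -6.836, 0, 0, 0, -2.428]]]'
python3 nudge.py '[[[1.44, -0.84, 0, 0, 0, -0.48], [2.92, -1.68, 0, 0, 0, -0.96], [4.4, -2.52, 0.4, 0, 0, -1.44], [5.6, -3.24, 1.2, 0, 0, -1.92], [6.548, -3.772, 2.4, 0, 0, -2.428]]]'
python3 nudge.py '[[[0, 0, 0.6, 0, 0, 0], [0, 0, 0.6, 0, 0, 0]]]'
python3 -c "
from h import *
togo([575.6,258,6],1.655)"
```

```text
clock: 21.3
eef_pos: [574.9, -117.2, 130.6]
eef_rot: [3.141, -0.001, 0.446]
wrist_force: [0.8, 0.1, 0.3]
finger_gap: 40.0
finger_force: 0.0
clock: 21.8
eef_pos: [574.9, 71.9, 130.6]
eef_rot: [3.141, -0.001, 1.053]
wrist_force: [0.4, -0.2, 0.4]
finger_gap: 39.8
finger_force: 0.0
clock: 22.3
eef_pos: [575.5, 261.8, 71.3]
eef_rot: [3.138, -0.001, 1.661]
wrist_force: [0.4, 0.7, -0.4]
finger_gap: 39.6
finger_force: 0.0
clock: 22.5
eef_pos: [573.9, 258.9, 52.9]
eef_rot: [-3.138, 0.001, 1.654]
wrist_force: [0.6, -1.0, -0.1]
finger_gap: 40.2
finger_force: 0.0
shift [-1.   1.8 46.9] rot [-0.0034  0.0011 -0.0006]
```

```bash
python3 nudge.py '[[[0, 0.06, 0.6, 0, 0, 0], [0, 0.06, 1.2, 0, 0, 0], [0, 0.06, 1.6, 0, 0, 0], [0, 0.06, 1.84, 0, 0, 0], [0, 0.06, 1.84, 0, 0, 0]]]'
python3 nudge.py '[[[0, 0, 0, 0, 0, 0], [0, 0, 0, 0, 0, 0], [0, 0, 0, 0, 0, 0], [0, 0, 0, 0, 0, 0], [0, 0, 0, 0, 0, 0]]]' 5 15
python3 nudge.py '[[[0, 0, -0.32, 0, 0, 0], [0, 0, -1, 0, 0, 0], [0, 0, -2.2, 0, 0, 0], [0, 0, -3.6, 0, 0, 0], [0, 0, -4.8, 0, 0, 0]]]'
python3 -c "
from h import *
togo([590.7,-214.8,90],-0.166)"
```

```text
clock: 23.0
eef_pos: [576.2, 259.0, 7.8]
eef_rot: [-3.14, 0.0, 1.655]
wrist_force: [-0.3, -1.0, 0.4]
finger_gap: 39.6
finger_force: 0.0
clock: 23.5
eef_pos: [576.7, 259.5, 9.1]
eef_rot: [3.141, -0.0, 1.655]
wrist_force: [-0.8, 0.8, 3.5]
finger_gap: 15.3
finger_force: 15.1
clock: 24.0
eef_pos: [576.7, 259.5, 132.1]
eef_rot: [3.14, -0.001, 1.655]
wrist_force: [0.5, -0.7, -1.0]
finger_gap: 15.6
finger_force: 14.9
shift [-473.8  -26.2   41.7] rot [ 9.0000e-04 -2.2000e-03  1.8213e+00]
```

```bash
python3 nudge.py '[[[-1.24, -0.08, 0, 0, 0, 0.48], [-2.52, -0.12, 0, 0, 0, 0.96], [-3.8, -0.2, 0, 0, 0, 1.44], [-5.04, -0.28, 0, 0, 0, 1.92], [-6.316, -0.344, 0, 0, 0, 2.428]]]'
python3 nudge.py '[[[-1.08, 0.64, 0, 0, 0, 0.48], [-2.16, 1.32, 0, 0, 0, 0.96], [-3.24, 2, 0, 0, 0, 1.44], [-4.32, 2.64, 0, 0, 0, 1.92], [-5.38, 3.316, 0, 0, 0, 2.428]]]'
python3 nudge.py '[[[-0.52, 1.16, 0, 0, 0, 0.48], [-1.04, 2.32, 0, 0, 0, 0.96], [-1.52, 3.48, 0, 0, 0, 1.44], [-2.04, 4.64, 0.8, 0, 0, 1.92], [-2.528, 5.792, 1.6, 0, 0, 2.428]]]'
python3 nudge.py '[[[0, 0, 0.4, 0, 0, 0], [0, 0, 0.4, 0, 0, 0], [0, 0, 0.4, 0, 0, 0]]]'
python3 -c "
from h import *
togo([590.7,-214.8,24],-0.166); shot('3'); crop('3','top',370,140,510,245,5.7,'t3.png')"
```

```text
clock: 24.5
eef_pos: [581.3, 100.2, 130.3]
eef_rot: [3.14, -0.001, 1.043]
wrist_force: [-0.2, -0.1, -0.2]
finger_gap: 15.6
finger_force: 14.9
clock: 25.0
eef_pos: [586.0, -57.9, 130.3]
eef_rot: [3.141, -0.001, 0.436]
wrist_force: [0.4, -0.3, -0.8]
finger_gap: 15.2
finger_force: 14.9
clock: 25.5
eef_pos: [591.0, -216.1, 90.2]
eef_rot: [3.141, -0.003, -0.171]
wrist_force: [0.2, -0.0, 0.3]
finger_gap: 15.5
finger_force: 14.9
clock: 25.8
eef_pos: [591.0, -213.8, 79.9]
eef_rot: [3.141, -0.001, -0.164]
wrist_force: [0.2, 0.8, 0.2]
finger_gap: 15.4
finger_force: 14.9
shift [-0.2  1.  55.9] rot [ 0.0001 -0.001   0.0024]
```

View pics/t3.png

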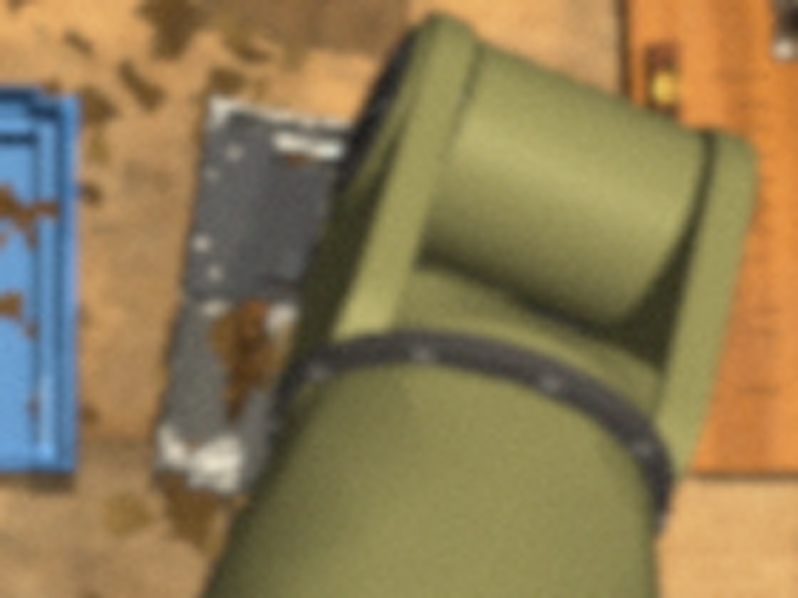

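The arm hides most of the tote; the first cigar's near end shows at (245,355), in the left lane. Lowering the third and releasing.

In the tool's units: 55.5 mm is 2.22, 54 mm is 2.16.

```bash
python3 nudge.py '[[[0, 0.032, 0.6, 0, 0, 0], [0, 0.032, 1.28, 0, 0, 0], [0, 0.032, 1.84, 0, 0, 0], [0, 0.032, 2.16, 0, 0, 0], [0, 0.032, 2.22, 0, 0, 0]]]'
python3 nudge.py '[[[0, 0, 0, 0, 0, 0], [0, 0, 0, 0, 0, 0], [0, 0, 0, 0, 0, 0]]]'
python3 nudge.py '[[[0, 0, 0, 0, 0, 0], [0, 0, 0, 0, 0, 0], [0, 0, 0, 0, 0, 0]]]' 20
python3 nudge.py '[[[0, 0, -0.4, 0, 0, 0], [0, 0, -1.4, 0, 0, 0], [0, 0, -2.8, 0, 0, 0], [0, 0, -3.6, 0, 0, 0], [0, 0, -4.4, 0, 0, 0]]]'
python3 -c "
from h import *
togo([623.6,214.5,60],1.601)"
```

```text
clock: 26.4
eef_pos: [590.1, -215.0, 21.9]
eef_rot: [-3.141, 0.002, -0.165]
wrist_force: [0.7, 0.4, 0.6]
finger_gap: 15.7
finger_force: 14.9
clock: 26.7
eef_pos: [590.8, -215.5, 23.8]
eef_rot: [3.141, -0.001, -0.166]
wrist_force: [-1.0, 0.3, -0.8]
finger_gap: 15.6
finger_force: 14.9
clock: 27.0
eef_pos: [590.5, -215.4, 23.3]
eef_rot: [3.142, -0.0, -0.166]
wrist_force: [1.4, 0.4, -0.3]
finger_gap: 19.9
finger_force: 0.0
clock: 27.5
eef_pos: [590.7, -215.4, 135.4]
eef_rot: [3.141, -0.001, -0.166]
wrist_force: [0.0, -0.4, -0.1]
finger_gap: 19.7
finger_force: 0.0
shift [ -38.5 -429.5   75.2] rot [ 1.6000e-03 -7.0000e-04 -1.7667e+00]
```

```bash
python3 nudge.py '[[[-0.12, -1.12, 0, 0, 0, -0.48], [-0.2, -2.28, 0, 0, 0, -0.96], [-0.32, -3.44, 0, 0, 0, -1.44], [-0.4, -4.6, 0, 0, 0, -1.92], [-0.512, -5.724, 0, 0, 0, -2.356]]]' 40
python3 nudge.py '[[[0.56, -1, 0, 0, 0, -0.48], [1.12, -2, 0, 0, 0, -0.96], [1.68, -3.04, 0, 0, 0, -1.44], [2.2, -4.04, 0, 0, 0, -1.92], [2.752, -5.048, 0, 0, 0, -2.356]]]'
python3 nudge.py '[[[1, -0.52, 0, 0, 0, -0.48], [2.04, -1.08, 0, 0, 0, -0.96], [3.04, -1.6, 0.4, 0, 0, -1.44], [4.08, -2.12, 1.6, 0, 0, -1.92], [5.092, -2.664, 2.8, 0, 0, -2.356]]]'
python3 nudge.py '[[[0, 0, 0.4, 0, 0, 0], [0, 0, 0.4, 0, 0, 0], [0, 0, 0.4, 0, 0, 0]]]'
python3 -c "
from h import *
togo([623.6,214.5,7],1.601)"
```

```text
clock: 28.0
eef_pos: [601.6, -70.9, 134.1]
eef_rot: [3.141, -0.001, 0.428]
wrist_force: [0.1, -0.5, -0.6]
finger_gap: 39.8
finger_force: 0.0
clock: 28.5
eef_pos: [612.4, 72.4, 134.1]
eef_rot: [3.141, -0.0, 1.017]
wrist_force: [0.4, -0.2, 0.1]
finger_gap: 40.4
finger_force: 0.0
clock: 29.0
eef_pos: [623.8, 215.9, 63.7]
eef_rot: [3.139, -0.001, 1.606]
wrist_force: [-0.0, -0.3, -0.4]
finger_gap: 39.5
finger_force: 0.0
clock: 29.3
eef_pos: [624.0, 213.8, 54.6]
eef_rot: [3.14, -0.0, 1.599]
wrist_force: [-0.5, -0.2, 0.8]
finger_gap: 39.6
finger_force: 0.0
shift [ 0.7 -0.4 47.6] rot [ 0.0014 -0.0003 -0.0019]
```

```bash
python3 nudge.py '[[[0, 0, 0.6, 0, 0, 0], [0, 0, 1.2, 0, 0, 0], [0, 0, 1.64, 0, 0, 0], [0, 0, 1.9, 0, 0, 0], [0, 0, 1.9, 0, 0, 0]]]'
python3 nudge.py '[[[0, 0, 0, 0, 0, 0], [0, 0, 0, 0, 0, 0], [0, 0, 0, 0, 0, 0], [0, 0, 0, 0, 0, 0], [0, 0, 0, 0, 0, 0]]]' 5 15
python3 nudge.py '[[[0, 0, -0.32, 0, 0, 0], [0, 0, -1, 0, 0, 0], [0, 0, -2.2, 0, 0, 0], [0, 0, -3.6, 0, 0, 0], [0, 0, -4.8, 0, 0, 0]]]'
python3 -c "
from h import *
togo([578.9,-285.8,90],-0.166)"
```

```text
clock: 29.8
eef_pos: [622.8, 214.2, 4.3]
eef_rot: [-3.14, 0.0, 1.601]
wrist_force: [-0.3, 0.6, 0.4]
finger_gap: 40.0
finger_force: 0.0
clock: 30.3
eef_pos: [623.6, 214.6, 6.1]
eef_rot: [3.141, -0.0, 1.601]
wrist_force: [0.1, 0.4, 3.1]
finger_gap: 16.6
finger_force: 15.0
clock: 30.8
eef_pos: [623.6, 214.6, 129.1]
eef_rot: [3.14, -0.001, 1.601]
wrist_force: [0.2, -0.7, -0.4]
finger_gap: 16.3
finger_force: 15.0
shift [-498.8  -60.    38.7] rot [ 9.0000e-04 -2.1000e-03  1.7673e+00]
```

```bash
python3 nudge.py '[[[-1.32, -0.16, 0, 0, 0, 0.48], [-2.64, -0.32, 0, 0, 0, 0.96], [-4, -0.48, 0, 0, 0, 1.44], [-5.32, -0.64, 0, 0, 0, 1.92], [-6.652, -0.796, 0, 0, 0, 2.356]]]'
python3 nudge.py '[[[-1.2, 0.6, 0, 0, 0, 0.48], [-2.4, 1.2, 0, 0, 0, 0.96], [-3.6, 1.8, 0, 0, 0, 1.44], [-4.8, 2.44, 0, 0, 0, 1.92], [-5.972, 3.032, 0, 0, 0, 2.356]]]'
python3 nudge.py '[[[-0.64, 1.16, 0, 0, 0, 0.48], [-1.32, 2.32, 0, 0, 0, 0.96], [-1.96, 3.52, 0, 0, 0, 1.44], [-2.64, 4.68, 0.8, 0, 0, 1.92], [-3.28, 5.84, 1.6, 0, 0, 2.356]]]'
python3 nudge.py '[[[0, 0, 0.4, 0, 0, 0], [0, 0, 0.4, 0, 0, 0], [0, 0, 0.4, 0, 0, 0]]]'
python3 -c "
from h import *
togo([578.9,-285.8,23],-0.166)"
```

```text
clock: 31.3
eef_pos: [608.4, 46.4, 127.3]
eef_rot: [3.14, -0.001, 1.008]
wrist_force: [0.9, -0.0, 0.5]
finger_gap: 16.6
finger_force: 15.0
clock: 31.8
eef_pos: [593.6, -120.6, 127.3]
eef_rot: [3.141, -0.001, 0.418]
wrist_force: [0.5, -0.0, -0.1]
finger_gap: 16.5
finger_force: 15.0
clock: 32.3
eef_pos: [579.1, -287.6, 87.3]
eef_rot: [3.141, -0.003, -0.171]
wrist_force: [0.3, -0.1, 0.1]
finger_gap: 16.4
finger_force: 15.0
clock: 32.6
eef_pos: [579.4, -285.2, 76.9]
eef_rot: [3.141, -0.001, -0.164]
wrist_force: [0.3, 0.3, 0.4]
finger_gap: 16.6
finger_force: 15.0
shift [-0.4  0.7 53.9] rot [ 0.0002 -0.001   0.0022]
```

In the tool's units: 46 mm is 1.84, 15 mm is 0.6.

```bash
python3 nudge.py '[[[0, 0.024, 0.6, 0, 0, 0], [0, 0.024, 1.28, 0, 0, 0], [0, 0.024, 1.84, 0, 0, 0], [0, 0.024, 2.12, 0, 0, 0], [0, 0.024, 2.16, 0, 0, 0]]]'
python3 nudge.py '[[[0, 0, 0, 0, 0, 0], [0, 0, 0, 0, 0, 0], [0, 0, 0, 0, 0, 0]]]'
python3 nudge.py '[[[0, 0, 0, 0, 0, 0], [0, 0, 0, 0, 0, 0], [0, 0, 0, 0, 0, 0]]]' 21
python3 nudge.py '[[[0, 0, -0.4, 0, 0, 0], [0, 0, -1.4, 0, 0, 0], [0, 0, -2.8, 0, 0, 0], [0, 0, -4, 0, 0, 0], [0, 0, -5.2, 0, 0, 0]]]'
python3 nudge.py '[[[0, -1.6, 0, 0, 0, 0], [0, -3.4, 0, 0, 0, 0], [0, -5.2, 0, 0, 0, 0], [0, -7, 0, 0, 0, 0], [0, -8.8, 0, 0, 0, 0]]]' 40
python3 nudge.py '[[[-1.4, -1.6, 0, 0, 0, 0], [-2.8, -3.2, 0, 0, 0, 0], [-4.2, -4.6, 0, 0, 0, 0], [-5.6, -6, 0, 0, 0, 0], [-6.4, -7.2, 0, 0, 0, 0]]]'
python3 -c "
from h import *
shot('4'); p=np.load('top4.npz')['p']; cv2.imwrite('pics/t4.png',cv2.resize(p[110:300,250:510,::-1],(780,570),interpolation=cv2.INTER_CUBIC))"
```

```text
clock: 33.1
eef_pos: [578.6, -286.0, 20.7]
eef_rot: [-3.141, 0.001, -0.165]
wrist_force: [0.7, 0.2, 0.3]
finger_gap: 16.7
finger_force: 15.0
clock: 33.4
eef_pos: [579.1, -286.6, 22.3]
eef_rot: [3.141, -0.001, -0.166]
wrist_force: [0.7, 0.6, 0.7]
finger_gap: 16.8
finger_force: 15.0
clock: 33.7
eef_pos: [578.9, -286.5, 21.8]
eef_rot: [3.142, -0.0, -0.166]
wrist_force: [0.3, -0.5, 0.2]
finger_gap: 21.3
finger_force: 0.0
clock: 34.2
eef_pos: [578.8, -286.5, 154.0]
eef_rot: [3.141, -0.001, -0.166]
wrist_force: [0.9, 0.0, -0.6]
finger_gap: 21.0
finger_force: 0.0
clock: 34.7
eef_pos: [615.2, -67.7, 152.7]
eef_rot: [-3.142, -0.001, -0.166]
wrist_force: [0.3, -0.3, -1.1]
finger_gap: 39.9
finger_force: 0.0
clock: 35.2
eef_pos: [485.2, 136.0, 152.6]
eef_rot: [-3.141, -0.001, -0.165]
wrist_force: [0.1, -0.1, -1.4]
finger_gap: 39.8
finger_force: 0.0
```

View pics/t4.png

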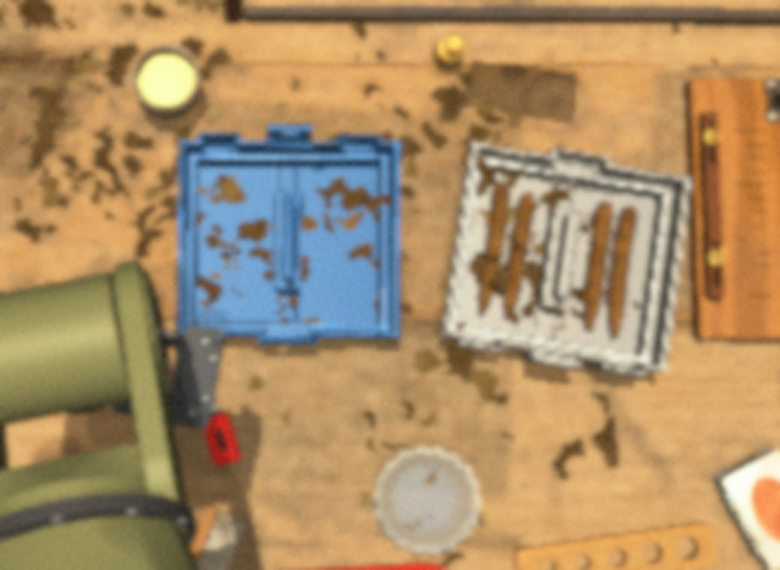

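All four cigars lie flat, two per lane, at (490,245), (520,252), (597,265) and (622,270). Blue rim corners are at (180,140), (402,140), (178,342) and (400,340), with the tab at the far end. Measuring both totes.

Run:
```python
from h import *
T=lambda u,v:(250+(u-1)/3,110+(v-1)/3)
P=[onplane("top",*T(*c),48) for c in((180,140),(402,140),(178,342),(400,340))]
print(np.round(P,1),np.mean(P,0)); d=P[0]+P[1]-P[2]-P[3]; print(np.arctan2(d[1],d[0]))
W=cloud("top",np.load("top4.npz")["d"])
for c,t in(((600,-5),0),((584.8,-250.3),1)):
    m=(W[...,2]>43)&(W[...,2]<56)&(abs(W[...,0]-c[0])<48)&(abs(W[...,1]-c[1])<20)
    Q=W[m]; print("bar",len(Q),Q.mean(0),cv2.minAreaRect(Q[:,:2].astype(np.float32)))
    Q=W[(W[...,2]>40)&(W[...,2]<56)&(abs(W[...,0]-c[0])<110)&(abs(W[...,1]-c[1])<115)]; print("all",cv2.minAreaRect(Q[:,:2].astype(np.float32)))
    Q=W[(W[...,2]>4)&(W[...,2]<40)&(abs(W[...,0]-c[0])<75)&(abs(W[...,1]-c[1])<85)]; print("inside z max",np.percentile(Q[:,2],99))
togo([600.5,-5,150],0.0)
```

```text
[[ 685.8   91.8   48. ]
 [ 687.2 -106.2   48. ]
 [ 505.4   91.1   48. ]
 [ 508.9 -103.3   48. ]] [596.79087136  -6.64205614  48.        ]
-0.00609611321879857
bar 113 [599.08570446  -4.48927444  48.95807186] ((598.6456298828125, -4.483452796936035), (74.76776885986328, 8.264585494995117), 0.20634368062019348)
all ((599.58642578125, -4.719108581542969), (188.62425231933594, 195.963623046875), 0.2669662833213806)
inside z max 29.17971873706851
bar 118 [ 585.51671134 -249.94506688   48.25379657] ((585.537109375, -250.76812744140625), (11.496613502502441, 73.62141418457031), 80.59031677246094)
all ((582.966064453125, -250.57395935058594), (198.0220947265625, 191.59722900390625), 81.0265884399414)
inside z max 34.7994176303374
shift [136.7 122.3   2.9] rot [-0.0008 -0.001  -0.1617]
```

In the tool's units: 136.7 mm is 5.468, 122.3 mm is 4.892, -0.1617 rad is -0.6468.

```bash
python3 nudge.py '[[[1.36, 1.2, 0, 0, 0, -0.2], [2.8, 2.48, 0, 0, 0, -0.4], [4.2, 3.72, 0, 0, 0, -0.6468], [5.468, 4.892, 0, 0, 0, -0.6468], [5.468, 4.892, 0.8, 0, 0, -0.6468]]]' 40 40
python3 nudge.py '[[[0, 0, 0.6, 0, 0, 0], [0, 0, 1.2, 0, 0, 0], [0, 0, 1.2, 0, 0, 0]]]'
python3 -c "
from h import *
togo([600.4,-5,29.5],0.0)"
```

```text
clock: 35.8
eef_pos: [604.9, -13.5, 133.8]
eef_rot: [3.141, -0.005, -0.008]
wrist_force: [-0.0, 0.2, -0.1]
finger_gap: 40.1
finger_force: 0.0
clock: 36.1
eef_pos: [600.4, -8.2, 99.6]
eef_rot: [-3.141, 0.003, -0.003]
wrist_force: [-0.5, 0.1, 0.1]
finger_gap: 39.7
finger_force: 0.0
shift [ 0.2 -3.2 70.1] rot [-0.0002  0.0034 -0.0033]
```

```bash
python3 nudge.py '[[[0, -0.08, 0.4, 0, 0, -0.008], [0, -0.08, 1, 0, 0, -0.008], [0, -0.08, 1.4, 0, 0, -0.008], [0, -0.08, 1.4, 0, 0, -0.008], [0, -0.08, 1.4, 0, 0, -0.008]]]'
python3 -c "
from h import *
togo([600.4,-5,29.5],0.0)"
```

```text
clock: 36.6
eef_pos: [601.6, -6.7, 66.6]
eef_rot: [-3.142, 0.0, -0.002]
wrist_force: [0.4, -0.1, 0.8]
finger_gap: 40.0
finger_force: 0.0
shift [-1.2 -1.7 37.1] rot [-0.      0.0003 -0.0019]
```

In the tool's units: 36.5 mm is 1.46, 34 mm is 1.36.

```bash
python3 nudge.py '[[[-0.04, -0.068, 0.48, 0, 0, 0], [-0.04, -0.068, 1, 0, 0, 0], [-0.04, -0.068, 1.36, 0, 0, 0], [-0.04, -0.068, 1.46, 0, 0, 0], [-0.04, -0.068, 1.46, 0, 0, 0]]]'
python3 nudge.py '[[[0, 0, 0, 0, 0, 0], [0, 0, 0, 0, 0, 0], [0, 0, 0, 0, 0, 0], [0, 0, 0, 0, 0, 0], [0, 0, 0, 0, 0, 0]]]' 2 40
python3 nudge.py '[[[0, 0, -0.2, 0, 0, 0], [0, 0, -0.6, 0, 0, 0], [0, 0, -1.6, 0, 0, 0], [0, 0, -2.8, 0, 0, 0], [0, 0, -4, 0, 0, 0]]]'
python3 nudge.py '[[[0, 0, -0.8, 0, 0, 0], [0, 0, -0.8, 0, 0, 0], [0, 0, -0.8, 0, 0, 0]]]'
python3 -c "
from h import *
togo([584.8,-250.3,150],-0.165)"
```

```text
clock: 37.1
eef_pos: [600.4, -5.1, 29.5]
eef_rot: [-3.142, 0.001, -0.002]
wrist_force: [-0.4, 0.2, 0.2]
finger_gap: 40.2
finger_force: 0.0
clock: 37.6
eef_pos: [600.7, -5.1, 30.4]
eef_rot: [3.142, -0.0, -0.002]
wrist_force: [-0.7, -0.1, 0.8]
finger_gap: 9.9
finger_force: 40.0
clock: 38.1
eef_pos: [600.4, -5.0, 131.8]
eef_rot: [-3.142, 0.0, -0.002]
wrist_force: [0.4, -0.2, -2.3]
finger_gap: 9.6
finger_force: 40.0
clock: 38.4
eef_pos: [600.4, -5.0, 149.7]
eef_rot: [-3.142, 0.0, -0.002]
wrist_force: [-0.2, -0.1, -3.1]
finger_gap: 9.5
finger_force: 40.0
shift [-15.1 245.3  -0.3] rot [-0.      0.0003  0.163 ]
```

```bash
python3 nudge.py '[[[-0.08, 1.4, 0, 0, 0, 0.12], [-0.2, 3.2, 0, 0, 0, 0.24], [-0.32, 5, 0, 0, 0, 0.36], [-0.4, 6.6, 0, 0, 0, 0.48], [-0.48, 8, 0, 0, 0, 0.652]]]'
python3 nudge.py '[[[0, 0.8, 0, 0, 0, 0], [0, 1.4, 0, 0, 0, 0], [0, 1.8, 0, 0, 0, 0], [0, 1.8, 0.8, 0, 0, 0], [0, 1.8, 1.6, 0, 0, 0]]]'
python3 nudge.py '[[[0, 0, 0, 0, 0, 0], [0, 0, 0, 0, 0, 0], [0, 0, 0, 0, 0, 0]]]'
python3 - <<'E'
from h import *
togo([584.8,-250.3,74],-0.165)
shot('5'); crop('5','side',310,110,420,210,6,'s5.png')
E
```

```text
clock: 38.9
eef_pos: [587.2, -206.8, 148.2]
eef_rot: [-3.141, 0.003, -0.167]
wrist_force: [-0.2, -0.4, -2.1]
finger_gap: 9.6
finger_force: 40.0
clock: 39.4
eef_pos: [581.0, -249.1, 109.5]
eef_rot: [-3.142, -0.0, -0.164]
wrist_force: [-0.5, 0.5, -3.5]
finger_gap: 9.9
finger_force: 40.0
clock: 39.7
eef_pos: [581.4, -249.3, 111.4]
eef_rot: [3.141, -0.001, -0.164]
wrist_force: [-0.4, 0.2, -3.5]
finger_gap: 9.7
finger_force: 40.0
shift [ 3.5  0.4 37.4] rot [ 0.0004 -0.0015  0.0006]
```

View pics/s5.png

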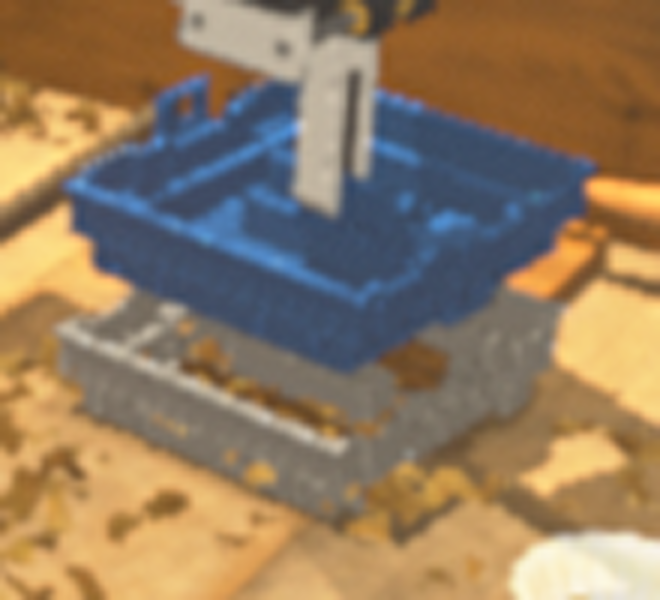

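The blue tote hangs level above the grey one, its tab now at the far end (185,105) and the grey mouth open below. Lowering it slowly after the 3.5 mm correction.

```bash
python3 nudge.py '[[[0.06, 0.016, 0.32, 0, 0, 0], [0.132, 0.016, 0.72, 0, 0, 0], [0.132, 0.016, 0.96, 0, 0, 0], [0.132, 0.016, 1.12, 0, 0, 0], [0.132, 0.016, 1.2, 0, 0, 0]]]'
python3 nudge.py '[[[0, 0, 0.08, 0, 0, 0], [0, 0, 0.16, 0, 0, 0], [0, 0, 0.24, 0, 0, 0], [0, 0, 0.24, 0, 0, 0]]]'
python3 -c "
from h import *
togo([584.8,-250.3,72],-0.165)"
```

```text
clock: 40.3
eef_pos: [583.8, -250.3, 79.4]
eef_rot: [-3.141, 0.001, -0.165]
wrist_force: [0.7, -0.2, -3.1]
finger_gap: 10.0
finger_force: 40.0
clock: 40.7
eef_pos: [583.9, -250.3, 74.0]
eef_rot: [-3.142, 0.0, -0.165]
wrist_force: [0.8, -0.0, -2.9]
finger_gap: 9.5
finger_force: 40.0
shift [ 0.8 -0.2  2. ] rot [-0.0001  0.0003 -0.0001]
```

In the tool's units: 2.4 mm is 0.096, 2 mm is 0.08.

```bash
python3 nudge.py '[[[0.024, 0, 0.028, 0, 0, 0], [0.024, 0, 0.056, 0, 0, 0], [0.024, 0, 0.08, 0, 0, 0], [0.024, 0, 0.096, 0, 0, 0], [0.024, 0, 0.096, 0, 0, 0]]]'
python3 nudge.py '[[[0, 0, 0, 0, 0, 0], [0, 0, 0, 0, 0, 0], [0, 0, 0, 0, 0, 0], [0, 0, 0, 0, 0, 0]]]' 30
python3 nudge.py '[[[0, 0, -0.4, 0, 0, 0], [0, 0, -1.2, 0, 0, 0], [0, 0, -2.2, 0, 0, 0], [0, 0, -3.2, 0, 0, 0], [0, 0, -4, 0, 0, 0]]]'
python3 nudge.py '[[[-0.8, -1.2, 0, 0, 0, 0], [-1.8, -2.8, 0, 0, 0, 0], [-2.8, -4.6, 0, 0, 0, 0], [-3.8, -6.4, 0, 0, 0, 0], [-4.8, -8, 0, 0, 0, 0]]]' 50
python3 - <<'E'
from h import *
shot('6'); crop('6','side',310,110,420,210,6,'s6.png')
for n in("top","side"):
    W=cloud(n,np.load(n+"6.npz")["d"])
    m=(W[...,2]>83)&(W[...,2]<98)&(abs(W[...,0]-585)<45)&(abs(W[...,1]+250)<20)
    Q=W[m]; print("bar",len(Q),Q.mean(0),cv2.minAreaRect(Q[:,:2].astype(np.float32)))
    Q=W[(W[...,2]>80)&(W[...,2]<96)&(abs(W[...,0]-585)<130)&(abs(W[...,1]+250)<125)]; print("all",cv2.minAreaRect(Q[:,:2].astype(np.float32)))
    c=[585,-250];R2=np.array([[.9864,-.1643],[.1643,.9864]])
    L=(W[...,:2]-c)@R2.T
    for a in(-80,80):
        for b in(-94,94):
            Q=W[(abs(L[...,0]-a)<25)&(abs(L[...,1]-b)<5)&(W[...,2]>70)&(W[...,2]<100)]
            print(a,b,len(Q),np.percentile(Q[:,2],[50,90]).round(1) if len(Q) else '')
E
```

```text
clock: 41.2
eef_pos: [584.7, -250.5, 72.4]
eef_rot: [3.141, -0.0, -0.165]
wrist_force: [-3.1, 2.0, 4.9]
finger_gap: 9.7
finger_force: 40.0
clock: 41.6
eef_pos: [584.7, -250.5, 71.7]
eef_rot: [-3.142, -0.0, -0.165]
wrist_force: [0.2, -0.4, -0.4]
finger_gap: 29.8
finger_force: 0.0
clock: 42.1
eef_pos: [584.9, -250.6, 174.2]
eef_rot: [3.141, -0.002, -0.165]
wrist_force: [0.1, 0.2, -0.6]
finger_gap: 30.1
finger_force: 0.0
clock: 42.6
eef_pos: [498.3, -32.0, 172.6]
eef_rot: [-3.141, -0.001, -0.165]
wrist_force: [0.6, 0.5, -0.2]
finger_gap: 49.8
finger_force: 0.0
bar 135 [ 581.98984127 -248.48819666   89.94598977] ((582.8717041015625, -249.2704315185547), (10.216972351074219, 75.41602325439453), 79.87708282470703)
all ((584.260009765625, -249.92449951171875), (197.88046264648438, 190.51438903808594), 80.88195037841797)
-80 -94 64 [88.1 90.9]
-80 94 0 
80 -94 57 [88.  91.3]
80 94 36 [88.6 91.1]
bar 41 [ 579.27365401 -246.73008066   88.33128367] ((581.2896118164062, -247.69256591796875), (10.679985046386719, 72.62281036376953), 82.25873565673828)
all ((583.8557739257812, -249.8153076171875), (202.12887573242188, 194.0787353515625), 81.52131652832031)
-80 -94 52 [82.3 89.3]
-80 94 71 [80.5 88.8]
80 -94 8 [81.4 89.3]
80 94 47 [81.5 89. ]
```

View pics/s6.png

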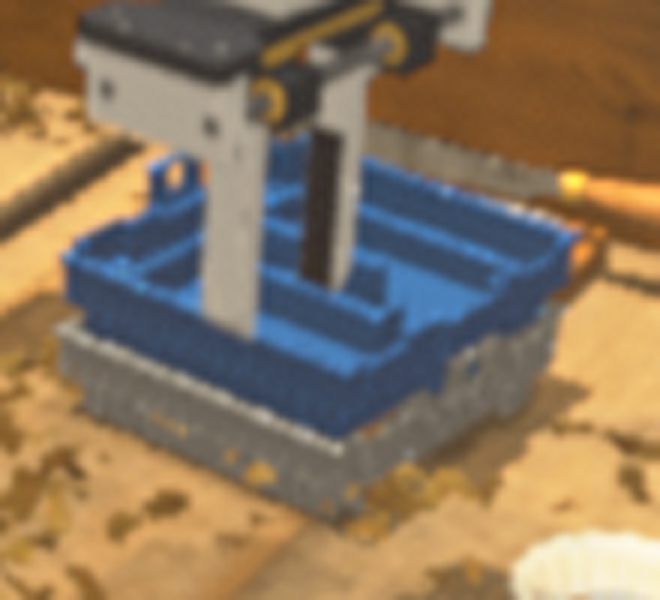

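Seated level on the rim: rim about 90 mm at all corners, the far-end tab at (175,175), and the slot aligned behind the grey tab at (470,365). Next I'll check the pin.

Run:
```python
from h import *
for n in("top","side"):
  z=np.load(n+"6.npz"); W=cloud(n,z["d"]); hsv=cv2.cvtColor(z["p"],cv2.COLOR_RGB2HSV)
  m=((hsv[...,0]<6)|(hsv[...,0]>174))&(hsv[...,1]>170)&(hsv[...,2]>120)&(abs(W[...,2]-8)<14)&(W[...,0]>380)&(W[...,0]<520)
  k,l,st,c=cv2.connectedComponentsWithStats(m.astype(np.uint8))
  for i in range(1,k):
    if st[i,4]>25:
      v,u=np.where(l==i); P=np.array([onplane(n,a,b,12 if n=='top' else 8) for a,b in zip(u,v)])
      print(n,st[i],c[i],P.mean(0),cv2.minAreaRect(P[:,:2].astype(np.float32)),np.median(W[l==i][:,2]))
crop('6','top',280,200,370,280,7,'pin6.png')
```

```text
top [309 254  16  17 132] [316.50757576 261.93939394] [404.22805422  71.32285112  12.        ] ((403.83563232421875, 71.35746002197266), (42.915706634521484, 24.322227478027344), 36.43003463745117) 11.138269155855514
side [356 248  19   9 137] [365.49635036 252.24817518] [401.92981944  76.31809394   8.        ] ((403.20281982421875, 75.96620178222656), (44.46380615234375, 28.699359893798828), 33.500823974609375) 10.389327560352625
```

View pics/pin6.png

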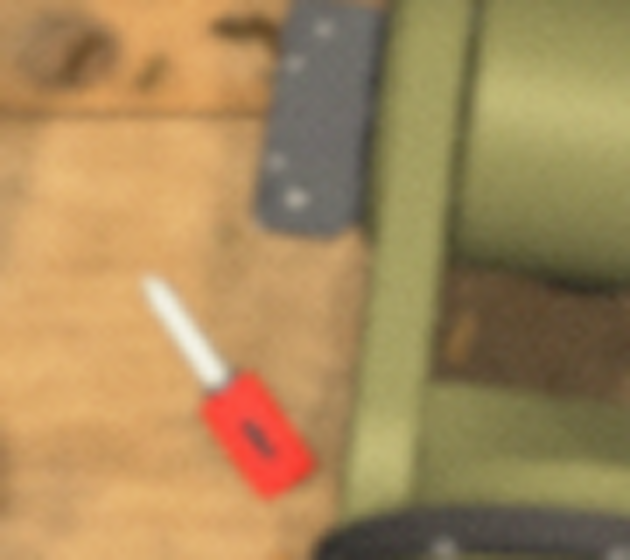

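The pin has been knocked: tip (150,280), shoulder (219,384), handle end (290,482). Recomputing its pose.

Run:
```python
from h import *
T=lambda u,v:(280+(u-3)/7,200+(v-3)/7)
t,s=onplane("top",*T(150,280),6),onplane("top",*T(219,384),6)
h1,h2=onplane("top",*T(231,388),12),onplane("top",*T(290,482),12)
for a,b in((t,s),(h1,h2),(t,h2)): d=a-b; print(np.hypot(*d[:2]),np.arctan2(d[1],d[0]))
print(t,s,h1,h2,(h1+h2)/2); print("tri handle",tri((316.5,261.9),(365.5,252.2)))
togo([404,71.5,60],0.62)
```

```text
48.41262076774149 0.6024642689510017
42.424578702987375 0.5768947778934269
94.71832687560574 0.6260797956209373
[463.83092554 114.52905605   6.        ] [423.94174948  87.09485326   6.        ] [422.63634189  82.16609023  12.        ] [387.07774214  59.0267112   12.        ] [404.85704201  70.59640071  12.        ]
tri handle (array([403.95843589,  71.61393846,   3.81418143]), [np.float64(0.0360305872685757), np.float64(0.036030587268489074)])
shift [-108.8  -84.7  112.9] rot [-2.000e-04 -1.000e-03 -7.809e-01]
```

In the tool's units: -108.8 mm is -4.352, -88 mm is -3.52, -0.7 rad is -2.8.

```bash
python3 nudge.py '[[[-0.88, -0.68, 0, 0, 0, -0.56], [-1.76, -1.36, 0, 0, 0, -1.12], [-2.64, -2.04, 0, 0, 0, -1.68], [-3.52, -2.72, 0, 0, 0, -2.24], [-4.352, -3.388, 0, 0, 0, -2.8]]]' 60
python3 nudge.py '[[[0, 0, 1, 0, 0, -0.32], [0, 0, 2.4, 0, 0, -0.32], [0, 0, 4, 0, 0, -0.32], [0, 0, 4.48, 0, 0, -0.32], [0, 0, 4.48, 0, 0, -0.32]]]'
python3 -c "
from h import *
togo([404,71.3,4],0.615)"
```

```text
clock: 43.2
eef_pos: [405.3, 68.2, 172.5]
eef_rot: [3.141, -0.001, 0.54]
wrist_force: [0.0, -0.2, -0.3]
finger_gap: 60.1
finger_force: 0.0
clock: 43.7
eef_pos: [405.3, 67.5, 58.8]
eef_rot: [-3.14, 0.002, 0.615]
wrist_force: [0.0, -0.8, 0.0]
finger_gap: 60.0
finger_force: 0.0
shift [ 1.3 -3.8 54.8] rot [-0.0013  0.0022 -0.0004]
```

```bash
python3 nudge.py '[[[0.052, -0.152, 0.6, 0, 0, 0], [0.052, -0.152, 1.2, 0, 0, 0], [0.052, -0.152, 1.8, 0, 0, 0], [0.052, -0.152, 2.12, 0, 0, 0], [0.052, -0.152, 2.16, 0, 0, 0]]]'
python3 nudge.py '[[[0, 0, 0, 0, 0, 0], [0, 0, 0, 0, 0, 0], [0, 0, 0, 0, 0, 0], [0, 0, 0, 0, 0, 0], [0, 0, 0, 0, 0, 0]]]' 10 30
python3 nudge.py '[[[0, 0, 0, 0, 0, 0], [0, 0, 0, 0, 0, 0]]]'
python3 nudge.py '[[[0, 0, -0.32, 0, 0, 0], [0, 0, -1, 0, 0, 0], [0, 0, -2, 0, 0, 0], [0, 0, -3.2, 0, 0, 0], [0, 0, -4, 0, 0, 0]]]'
python3 -c "
from h import *
togo([400,-210,100],-0.165)"
```

```text
clock: 44.2
eef_pos: [405.0, 71.6, 6.0]
eef_rot: [3.142, -0.0, 0.615]
wrist_force: [0.2, -0.5, 0.9]
finger_gap: 59.7
finger_force: 0.0
clock: 44.7
eef_pos: [404.8, 71.7, 6.0]
eef_rot: [3.141, -0.0, 0.615]
wrist_force: [-0.8, 0.6, 2.7]
finger_gap: 25.2
finger_force: 30.0
clock: 44.9
eef_pos: [404.8, 71.7, 6.0]
eef_rot: [3.141, -0.0, 0.615]
wrist_force: [-1.5, 0.0, 5.2]
finger_gap: 25.3
finger_force: 30.0
clock: 45.4
eef_pos: [404.8, 71.8, 107.9]
eef_rot: [3.141, -0.001, 0.615]
wrist_force: [-0.8, 0.1, -0.1]
finger_gap: 25.5
finger_force: 30.0
shift [-166.5  227.3    7.8] rot [ 2.000e-04 -1.500e-03  7.801e-01]
```

```bash
python3 nudge.py '[[[-0.68, 0.92, 0, 0, 0, 0.32], [-1.36, 1.88, 0, 0, 0, 0.64], [-2.04, 2.8, 0, 0, 0, 0.96], [-2.76, 3.76, 0, 0, 0, 1.28], [-3.448, 4.692, 0, 0, 0, 1.56]]]'
python3 nudge.py '[[[-0.28, 1.12, 0, 0, 0, 0.32], [-0.56, 2.24, 0, 0, 0, 0.64], [-0.84, 3.4, 0, 0, 0, 0.96], [-1.12, 4.52, 0, 0, 0, 1.28], [-1.404, 5.652, 0, 0, 0, 1.56]]]'
python3 nudge.py '[[[0, 0, 0.4, 0, 0, 0], [0, 0, 0.8, 0, 0, 0], [0, 0, 1.2, 0, 0, 0], [0, 0, 1.2, 0, 0, 0], [0, 0, 1.2, 0, 0, 0]]]'
python3 - <<'E'
from h import *
togo([399.4,-219.4,54],-0.165)
shot('7'); crop('7','side',345,125,475,225,6,'s7.png'); crop('7','top',390,190,490,270,7,'t7.png')
E
```

```text
clock: 45.9
eef_pos: [401.6, -75.0, 106.2]
eef_rot: [3.141, -0.0, 0.222]
wrist_force: [-0.3, 1.0, -0.7]
finger_gap: 25.5
finger_force: 30.0
clock: 46.4
eef_pos: [398.9, -220.6, 106.1]
eef_rot: [-3.142, -0.0, -0.168]
wrist_force: [0.0, -0.0, 0.4]
finger_gap: 25.1
finger_force: 30.0
clock: 46.9
eef_pos: [399.2, -218.8, 75.7]
eef_rot: [-3.141, 0.001, -0.164]
wrist_force: [0.1, 0.4, -0.5]
finger_gap: 25.8
finger_force: 30.0
shift [ 0.3  0.6 21.7] rot [-0.0003  0.0005  0.0012]
```

View pics/s7.png

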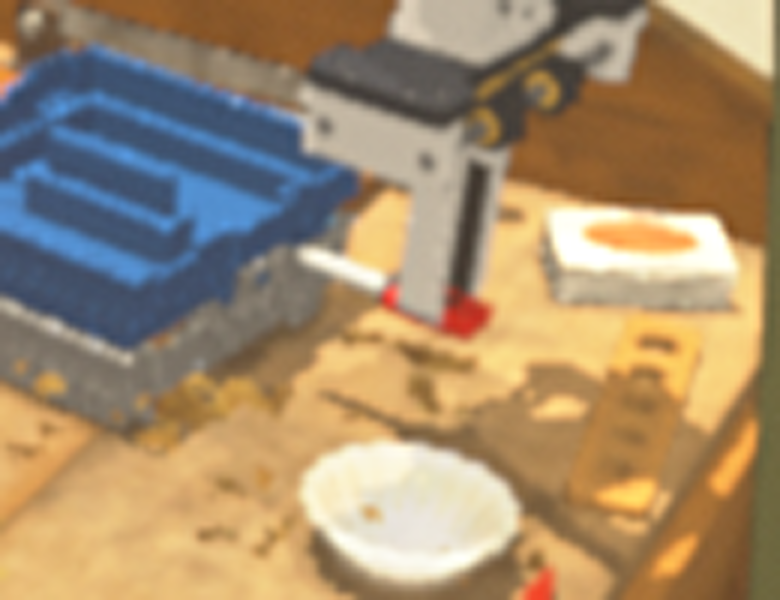

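The pin is held level: tip at (305,255), shoulder (392,292), with the grey tab and hole near (255,272). I'll compare these with the projections.

Run:
```python
from h import *
g=np.array([584.8,-250.3]); ex=np.array([.9864,-.1643])
S=lambda p:((p-np.array([345,125]))*6+2.5).round(0)
h=np.r_[g-98*ex,54]; print("hole side crop",S(proj("side",h)),"world",h)
t=manip.read_state()["eef_pos"]
for k in(75,23): print(k,S(proj("side",np.r_[t[:2]+k*ex,t[2]])))
u,v=345+302.5/6,125+252.5/6
W=cloud("side",np.load("side7.npz")["d"]); 
z=np.load("side7.npz"); hsv=cv2.cvtColor(z["p"],cv2.COLOR_RGB2HSV)
L=(W[...,:2]-g)@np.array([[ex[0],-ex[1]],[ex[1],ex[0]]]) 
for n in("side","top"):
  W=cloud(n,np.load(n+"7.npz")["d"]); d=W[...,:2]-g; lx=d@ex; ly=d@np.array([.1643,.9864])
  m=(lx>-185)&(lx<-101)&(abs(ly)<20)&(W[...,2]>62)&(W[...,2]<92)
  Q=np.c_[lx[m],ly[m],W[m][:,2]]
  print(n,len(Q)); 
  for a in range(-185,-100,10):
    q=Q[(Q[:,0]>=a)&(Q[:,0]<a+10)]
    if len(q): print(a,len(q),q.mean(0).round(1),q.min(0).round(1),q.max(0).round(1))
  m=(lx>-101)&(lx<-88)&(abs(ly)<30)&(W[...,2]>50)&(W[...,2]<72); Q=np.c_[lx[m],ly[m],W[m][:,2]]; print("tab",len(Q),Q.mean(0),Q.min(0),Q.max(0)) if len(Q) else 0
```

```text
hole side crop [269. 278.] world [ 488.1328 -234.1986   54.    ]
75 [300. 247.]
23 [395. 285.]
side 71
-185 4 [-182.1   15.3   73.3] [-184.5   11.7   69.6] [-179.8   18.8   77.6]
-175 12 [-169.5   10.4   76.3] [-175.     1.5   70.2] [-166.7   13.6   83. ]
-165 12 [-160.8    4.5   77.6] [-164.8   -2.4   72.3] [-155.2   10.7   82.2]
-155 11 [-150.3    3.6   75.9] [-154.     0.6   69.3] [-146.     7.1   80.2]
-145 12 [-140.4    3.2   76.4] [-144.7   -1.8   72.6] [-135.5    5.7   81.2]
-135 13 [-130.1    4.8   76.2] [-134.4   -0.9   72.3] [-125.9    9.1   79.5]
-125 7 [-120.1    3.8   77.3] [-124.6   -1.3   74.9] [-116.5    6.2   79. ]
tab 63 [-94.75610119   3.37129504  61.96729136] [-98.68009126 -27.48737068  50.0496219 ] [-88.01074054  25.40708707  71.93141764]
top 57
-155 13 [-149.2    2.8   79.4] [-152.7   -2.1   76. ] [-145.1    6.3   82.5]
-145 15 [-140.2    1.5   79.1] [-144.8   -3.2   76.3] [-136.1    5.4   82.1]
-135 16 [-130.4    2.4   78.3] [-134.9   -1.5   74.6] [-125.9    6.9   82.5]
-125 12 [-120.9    2.9   78.9] [-1.249e+02 -1.000e-01  7.520e+01] [-115.8    7.3   82.8]
-115 1 [-113.9    3.4   77.7] [-113.9    3.4   77.7] [-113.9    3.4   77.7]
tab 38 [-92.69919847  -2.20735434  65.72771358] [-97.38401229 -22.87095221  50.95349895] [-88.00866467  18.53188553  71.98632631]
```

View pics/t7.png

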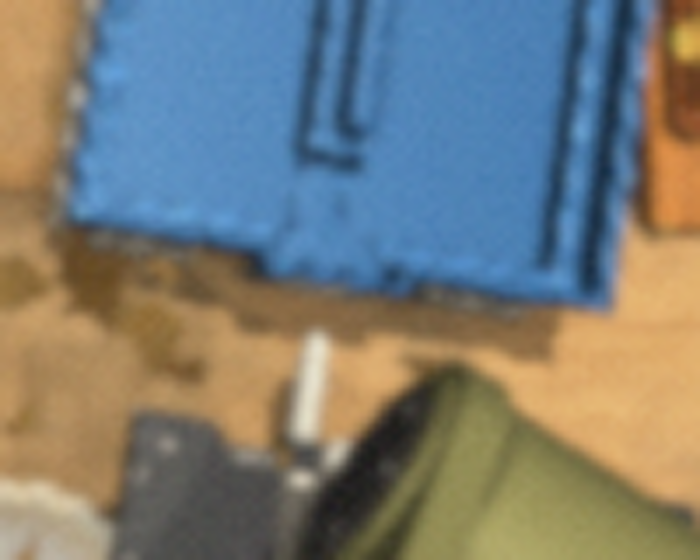

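The top view shows the pin's tip at (318,333) and shoulder at (298,445), pointing at the tab. Quick lateral check.

Run:
```python
from h import *
g=np.array([584.8,-250.3]); ex=np.array([.9864,-.1643]); ey=np.array([.1643,.9864])
f=lambda p:((p[:2]-g)@ex,(p[:2]-g)@ey)
T=lambda u,v:(390+(u-3)/7,190+(v-3)/7)
for c in((318,333),(305,440)): print(f(onplane("top",*T(*c),76)))
z=np.load("top7.npz")["p"].astype(int)
m=(z.min(-1)>150); m[:236]=0;m[256:]=0;m[:,:425]=0;m[:,442:]=0
for v in range(236,254):
    u=np.where(m[v])[0]
    if len(u): print(v,u.min(),u.max(),np.round(f(onplane("top",u.mean(),v,78)),1))
c=[f(onplane("top",380+(u-2.5)/6,140+(v-2.5)/6,78)) for u,v in((350,228),(380,232),(312,432),(365,437))]; print("bar check",np.round(c,1))
```

```text
(np.float64(-113.73478804540684), np.float64(0.4251778785858171))
(np.float64(-152.6873838236131), np.float64(-0.5108427613504709))
238 434 435 [-116.2    1.9]
239 434 436 [-118.5    0.3]
240 433 436 [-121.2    1.2]
241 433 436 [-123.7    0.8]
242 433 436 [-126.2    0.4]
243 433 436 [-1.287e+02  1.000e-01]
244 433 435 [-131.4    0.9]
245 433 435 [-133.9    0.6]
246 433 435 [-136.4    0.2]
247 433 435 [-1.389e+02 -1.000e-01]
248 432 435 [-141.6    0.7]
249 432 435 [-144.1    0.4]
250 432 434 [-146.8    1.2]
251 432 434 [-149.3    0.9]
252 433 433 [-151.7    0.5]
253 438 438 [-152.   -12.2]
bar check [[ 38.8  15.6]
 [ 39.3   2.7]
 [-51.   18.9]
 [-49.2  -3.6]]
```

Units first: shifts go in units of 25 mm and turns go in units of 0.25 rad. So 21.7 mm is 0.868, 19 mm is 0.76, 0.001 rad is 0.004.

```bash
python3 nudge.py '[[[0.012, 0.024, 0.24, 0, 0, 0.004], [0.012, 0.024, 0.52, 0, 0, 0.004], [0.012, 0.024, 0.76, 0, 0, 0.004], [0.012, 0.024, 0.868, 0, 0, 0.004], [0.012, 0.024, 0.868, 0, 0, 0.004]]]'
python3 nudge.py '[[[0, 0, 0, 0, 0, 0], [0, 0, 0, 0, 0, 0]]]'
python3 -c "
from h import *
togo([399.4,-219.4,54],-0.165)"
```

```text
clock: 47.5
eef_pos: [399.2, -219.9, 53.5]
eef_rot: [-3.141, 0.001, -0.166]
wrist_force: [0.1, -0.2, 0.6]
finger_gap: 25.8
finger_force: 30.0
clock: 47.7
eef_pos: [399.5, -220.1, 54.2]
eef_rot: [3.141, -0.0, -0.166]
wrist_force: [-0.4, 0.6, 0.9]
finger_gap: 25.9
finger_force: 30.0
shift [-0.2 -0.7  0.2] rot [ 0.0001 -0.0003 -0.0011]
```

In the tool's units: 22 mm is 0.88, 18 mm is 0.72.

```bash
python3 nudge.py '[[[0.16, -0.02, 0, 0, 0, 0], [0.36, -0.02, 0, 0, 0, 0], [0.56, -0.02, 0, 0, 0, 0], [0.72, -0.02, 0, 0, 0, 0], [0.88, -0.02, 0, 0, 0, 0]]]'
python3 nudge.py '[[[0.12, 0, 0, 0, 0, 0], [0.24, 0, 0, 0, 0, 0], [0.4, 0, 0, 0, 0, 0], [0.56, 0, 0, 0, 0, 0], [0.72, 0, 0, 0, 0, 0]]]'
python3 nudge.py '[[[0.12, 0, 0, 0, 0, 0], [0.24, 0, 0, 0, 0, 0], [0.36, 0, 0, 0, 0, 0], [0.48, 0, 0, 0, 0, 0], [0.6, 0, 0, 0, 0, 0]]]'
```

```text
clock: 48.2
eef_pos: [421.6, -223.2, 54.0]
eef_rot: [-3.142, 0.0, -0.166]
wrist_force: [1.1, -0.2, -0.1]
finger_gap: 25.1
finger_force: 30.0
clock: 48.7
eef_pos: [439.3, -226.2, 54.1]
eef_rot: [-3.142, -0.0, -0.166]
wrist_force: [-0.0, 0.3, -0.6]
finger_gap: 25.6
finger_force: 30.0
clock: 49.2
eef_pos: [453.9, -228.7, 54.0]
eef_rot: [-3.142, 0.0, -0.166]
wrist_force: [-0.6, 0.8, 0.1]
finger_gap: 25.4
finger_force: 30.0
```

```bash
python3 nudge.py '[[[0.08, 0, 0, 0, 0, 0], [0.16, 0, 0, 0, 0, 0], [0.24, 0, 0, 0, 0, 0], [0.3, 0, 0, 0, 0, 0], [0.36, 0, 0, 0, 0, 0]]]'
python3 nudge.py '[[[0.02, 0, 0, 0, 0, 0], [0.04, 0, 0, 0, 0, 0], [0.06, 0, 0, 0, 0, 0], [0.08, 0, 0, 0, 0, 0], [0.08, 0, 0, 0, 0, 0]]]'
```

```text
clock: 49.7
eef_pos: [462.7, -230.1, 54.0]
eef_rot: [-3.142, 0.0, -0.166]
wrist_force: [-0.3, 0.3, -0.6]
finger_gap: 25.5
finger_force: 30.0
clock: 50.2
eef_pos: [464.6, -230.5, 54.1]
eef_rot: [3.142, -0.0, -0.166]
wrist_force: [-0.5, -0.8, -0.3]
finger_gap: 25.8
finger_force: 30.0
```

In the tool's units: 1.5 mm is 0.06, 1 mm is 0.04.

```bash
python3 nudge.py '[[[0.02, 0, 0, 0, 0, 0], [0.04, 0, 0, 0, 0, 0], [0.06, 0, 0, 0, 0, 0], [0.06, 0, 0, 0, 0, 0]]]'
python3 nudge.py '[[[0.02, 0, 0, 0, 0, 0], [0.04, 0, 0, 0, 0, 0], [0.04, 0, 0, 0, 0, 0]]]'
python3 nudge.py '[[[0.02, 0, 0, 0, 0, 0], [0.04, 0, 0, 0, 0, 0], [0.04, 0, 0, 0, 0, 0]]]'
```

```text
clock: 50.6
eef_pos: [465.9, -230.7, 54.0]
eef_rot: [-3.142, 0.0, -0.166]
wrist_force: [-1.4, 0.7, -0.4]
finger_gap: 25.3
finger_force: 30.0
clock: 50.9
eef_pos: [466.6, -230.8, 53.9]
eef_rot: [-3.141, 0.001, -0.166]
wrist_force: [-5.6, -0.3, 1.0]
finger_gap: 25.5
finger_force: 30.0
clock: 51.2
eef_pos: [467.4, -230.9, 53.9]
eef_rot: [-3.141, 0.002, -0.166]
wrist_force: [-5.9, 0.5, 2.0]
finger_gap: 25.3
finger_force: 30.0
```

Contact came where expected, with the shoulder at the tab. Releasing and checking.

In the tool's units: 1.4 mm is 0.056, 0.7 mm is 0.028.

```bash
python3 nudge.py '[[[0, 0, 0.028, 0, 0, 0], [0, 0, 0.056, 0, 0, 0], [0, 0, 0.056, 0, 0, 0]]]'
python3 nudge.py '[[[0, 0, 0, 0, 0, 0], [0, 0, 0, 0, 0, 0], [0, 0, 0, 0, 0, 0], [0, 0, 0, 0, 0, 0]]]' 34
python3 nudge.py '[[[0, 0, 0, 0, 0, 0], [0, 0, -0.4, 0, 0, 0], [0, 0, -1.2, 0, 0, 0], [0, 0, -2.4, 0, 0, 0], [0, 0, -4, 0, 0, 0]]]' 45
python3 nudge.py '[[[-0.4, -1.6, 0, 0, 0, 0], [-0.8, -3.4, 0, 0, 0, 0], [-1.2, -5.2, 0, 0, 0, 0], [-1.2, -7, 0, 0, 0, 0], [-1.2, -8.8, 0, 0, 0, 0]]]'
python3 nudge.py '[[[0, -1.6, 0, 0, 0, 0], [0, -3.2, 0, 0, 0, 0], [0, -4, 0, 0, 0, 0]]]'
python3 - <<'E'
from h import *
shot('8'); s=np.load('side8.npz')['p'][125:225,310:430,::-1]; t=np.load('top8.npz')['p'][145:270,385:505,::-1]
a=cv2.resize(s,(400,333),interpolation=cv2.INTER_CUBIC); b=cv2.resize(t,(400,417),interpolation=cv2.INTER_CUBIC)
cv2.imwrite("pics/end.png",np.hstack([np.vstack([a,np.zeros((84,400,3),np.uint8)]),b]))
g=np.array([584.8,-250.3]); ex=np.array([.9864,-.1643]); ey=np.array([.1643,.9864])
for n in("top","side"):
  z=np.load(n+"8.npz"); W=cloud(n,z["d"]); hsv=cv2.cvtColor(z["p"],cv2.COLOR_RGB2HSV); d=W[...,:2]-g
  m=((hsv[...,0]<6)|(hsv[...,0]>174))&(hsv[...,1]>150)&(W[...,2]>25)&(np.hypot(d[...,0],d[...,1])<220)
  Q=np.c_[d[m]@ex,d[m]@ey,W[m][:,2]]; print(n,len(Q),Q.mean(0),np.percentile(Q,2,0),np.percentile(Q,98,0))
  for a in(-140,-130,-120,-110,-100): 
    q=Q[abs(Q[:,0]-a)<5]; print(a,len(q),q.mean(0).round(1) if len(q) else '')
  Q=W[(W[...,2]>83)&(W[...,2]<98)&(abs(W[...,0]-585)<45)&(abs(W[...,1]+250)<20)]; print("bar",len(Q),Q.mean(0),cv2.minAreaRect(Q[:,:2].astype(np.float32)))
  m=(d@ex>-101)&(d@ex<-86)&(abs(d@ey)<30)&(W[...,2]>57)&(W[...,2]<72)&(hsv[...,1]<90); Q=np.c_[d[m]@ex,d[m]@ey,W[m][:,2]]; print("tab",len(Q),Q.mean(0),Q.min(0)) if len(Q) else 0
E
```

```text
clock: 51.5
eef_pos: [467.4, -230.9, 52.5]
eef_rot: [-3.141, 0.002, -0.166]
wrist_force: [-6.4, 2.3, 2.5]
finger_gap: 25.0
finger_force: 30.0
clock: 51.9
eef_pos: [468.2, -231.1, 52.7]
eef_rot: [3.141, -0.0, -0.166]
wrist_force: [0.2, 0.6, 0.2]
finger_gap: 34.1
finger_force: 0.0
clock: 52.4
eef_pos: [467.4, -230.7, 153.4]
eef_rot: [-3.141, 0.002, -0.166]
wrist_force: [0.4, 0.0, 0.0]
finger_gap: 45.3
finger_force: 0.0
clock: 52.9
eef_pos: [474.8, -7.4, 153.8]
eef_rot: [-3.141, -0.001, -0.166]
wrist_force: [1.1, -0.1, -0.1]
finger_gap: 44.9
finger_force: 0.0
clock: 53.2
eef_pos: [491.5, 92.2, 153.5]
eef_rot: [-3.141, -0.001, -0.164]
wrist_force: [-0.0, -0.7, -0.6]
finger_gap: 45.0
finger_force: 0.0
top 164 [-120.46459986    1.65085913   50.62346794] [-141.50258679  -10.99842888   43.23653888] [-99.52175005  13.23357938  57.55592779]
-140 27 [-138.8    1.7   46.2]
-130 38 [-130.1    1.8   48.6]
-120 35 [-120.2    1.4   50.5]
-110 41 [-110.2    1.3   53.3]
-100 23 [-102.     2.4   54.7]
bar 132 [ 583.7914004  -248.64845824   90.2838943 ] ((584.31298828125, -249.44430541992188), (11.237668991088867, 73.66544342041016), 79.56041717529297)
tab 29 [-95.01197897   0.55677634  65.0641788 ] [-97.91049949 -21.44107112  58.38854053]
side 112 [-120.85842605    4.67684095   47.60382466] [-142.15952964  -13.44039097   37.88510735] [-95.36397568  14.42731953  54.79269245]
-140 22 [-139.1    5.9   44.1]
-130 25 [-129.8    5.4   46. ]
-120 24 [-120.     5.7   48.4]
-110 28 [-109.4    4.7   50.9]
-100 10 [-101.5    5.2   52.7]
bar 60 [ 573.31020581 -245.20635529   87.96334008] ((574.7467651367188, -247.60198974609375), (13.759135246276855, 59.8724479675293), 76.85905456542969)
tab 43 [-94.36000786   2.59041257  64.23823609] [-97.68680178 -22.50030324  57.2958993 ]
```

View pics/end.png

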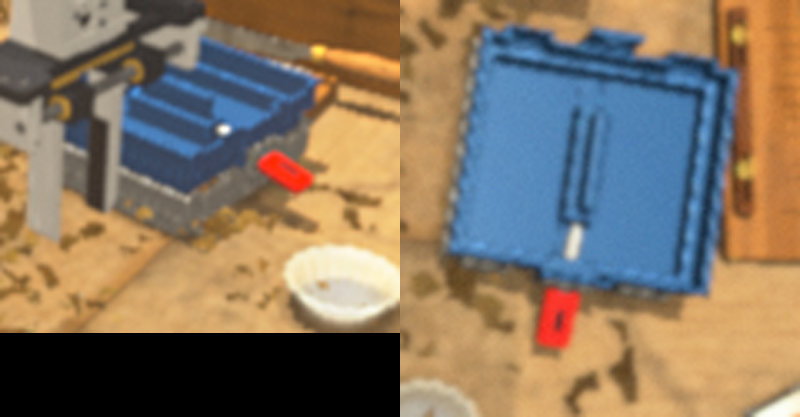

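The pin is through the tab and slot: its shank shows inside the blue tote at (573,240), and the red handle butts against the tab. Everything is standing clear of the robot, so I'm handing in.

```bash
python3 -c "
from cell import manip, vision, sign_off
print(sign_off())"
```

```text
the job is handed in; nothing more can be done
None
```

The job is handed in at about 53 s: four cigars lie in the grey tote (two per lane), the blue tote stands turned on its rim, and the pin is in to within about 1 mm by camera with its handle drooping about 12°; the hand-in returned no verdict.

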